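# Turn the washed dishes mouth up and tray them for the microscope

## Robot

A 7-joint arm with a two-finger parallel gripper is mounted at the origin on the work surface. World frame = base frame: x ahead of the robot, y to its left, z up, the work surface at z = 0. Lengths are in m, angles in rad, forces in N, time in s.
With the tool pointing down it reaches from about 0.425 to 0.875 m from the base axis. Payload 4.7 kg.
Tool frame: the origin (TCP) lies on the centre line of the jaws, within the pads' length; the fingertips stand 17 mm ahead of it and the grasp point (between the pads) lies 2 mm behind it; z points along the fingers, x is the direction in which the jaws open and shut, and the axes are right-handed (so a half turn about z gives the same grasp; the last joint's range is limited). The gripper opens to 87 mm and grips with 3 to 60 N. Pads are 19 mm wide; open, the fingers measure 117 mm over their backs; the gripper's body (75 mm by 190 mm) begins 51 mm behind the grasp point.
Start: joints at [0.014, 0.321, -0.07, 1.45, 0.023, 1.371, -0.057], TCP at [0.65, -0, 0.24] pointing down, gripper open.
Joint ranges: [-2.86, 2.86], [-0.3, 2.09], [-1.38, 1.24], [0.06, 2.45], [-1.56, 4.7], [0.09, 2.05], [-2.69, 2.69]. Speed limits (rad/s): [2.57, 2.57, 3.14, 3.14, 3.14, 3.14, 3.14].

## Interface

Orientations are given as a rotation vector (axis times angle).
In Python, from bench import ctrl gives the robot as it stands.
- The arm moves only by the tool drive_tool, never from a script. Its argument "increments" is a list of rows, each an object of numbers: "grip": the closure, from -1 (fully open) to 1 (shut), so that 0 is half open; "tx", "ty", "tz": the shift along the tool's x, y, z in cm; "wx", "wy", "wz": the turn, a rotation vector about the tool's x, y, z in rad. In form: [{"grip": .., "tx": .., "ty": .., "tz": .., "wx": .., "wy": .., "wz": ..}, ...]. A call has 1 to 10 rows; each row is the pose to reach, as a shift and turn from the pose measured when the call began, along the tool's axes at that moment; what a row does not reach only later rows make up. A row lasts 1/12 s, in which the tool goes at most 41.7 mm and 7.16 degrees, less where a joint would pass 70% of its speed; a pose out of reach is approached as far as the arm can. A call with a gripper value outside its range is refused whole. The fingers move at their own pace and stop on an object; "force" is the grip in N (left out, the last holds). Time passes only in rows, so rows that repeat a pose let the fingers close. It gives the time, the measured TCP pose, the force and the opening at its end, in the units of the state.
- ctrl.get_state(): the state, without advancing time (a new reading comes with each control period).
- ctrl.get_image(name): name is "scene" or "side" or "wrist"; returns a dict with "frame" (420x560x3 uint8, blue, green, red), "depth" (420x560 float32, m along the optical axis (not along the pixel's ray), 0 where there is no reading), "fx", "fy", "cx", "cy" (pixels), "view" (4x4, takes a point from world to camera coordinates). Camera axes: x right, y up, looking along -z (the intrinsics and any distortion apply to the point x, -y, -z); pixel columns grow to the right and rows downward; lengths in m; the calibration is good to about 2 mm. A picture is of the moment at which its call begins.
- ctrl.close_job(): hands the job in, once; it reports no verdict.
The state is a dict: "time": time; "joint_positions": joint angles; "qd": joint speeds; "joint_torque": joint torques, N m; "position": TCP position; "tool_rot": TCP orientation; "ft_force": force on the tool from outside, world axes, zero at the start; "torque": the same for the moment, N m; "grip_width": opening from 0.0 (shut) to 1.0 (fully open).
Only numpy, scipy, OpenCV 4.12 (cv2) and the standard library are available. Lean on these libraries where they do the work, as an engineer would, in place of code of your own. Each camera call takes 0.05 s, during which the arm holds its last target.

## Task

Three or four washed six-well dishes lie on the bench, some mouth up and some mouth down. Put them all into the steel carrying tray, mouth up, each lying flat on its floor; a dish that lies mouth down is to be turned over in the turnover tray (level the leaf, lay the dish on it, raise the leaf by its bar until the dish tumbles onto the catch side, then take it from there), never swung over in the fingers. Finish with the leaf lowered level again, and leave everything else on the bench where it stands.

Things in the scene. Friction and masses are not known exactly. Their poses are not given: they have to be found in the camera images.
- dish_a: six-well dish: white plastic open box 90 (its x) x 54 (its y) x 18 mm high (its z), six square wells (3 x 2) opening to its +z side, closed flat floor on its other side; walls 3 mm, about 70 to 120 g. Origin: centre of the outer face of the closed floor; so mouth up it rests with its origin on the surface and z up, mouth down its origin is 18 mm above the surface and z points down. May be absent
- dish_b: six-well dish: white plastic open box 90 (its x) x 54 (its y) x 18 mm high (its z), six square wells (3 x 2) opening to its +z side, closed flat floor on its other side; walls 3 mm, about 70 to 120 g. Origin: centre of the outer face of the closed floor; so mouth up it rests with its origin on the surface and z up, mouth down its origin is 18 mm above the surface and z points down. May be absent
- dish_c: six-well dish: white plastic open box 90 (its x) x 54 (its y) x 18 mm high (its z), six square wells (3 x 2) opening to its +z side, closed flat floor on its other side; walls 3 mm, about 70 to 120 g. Origin: centre of the outer face of the closed floor; so mouth up it rests with its origin on the surface and z up, mouth down its origin is 18 mm above the surface and z points down. May be absent
- dish_d: six-well dish: white plastic open box 90 (its x) x 54 (its y) x 18 mm high (its z), six square wells (3 x 2) opening to its +z side, closed flat floor on its other side; walls 3 mm, about 70 to 120 g. Origin: centre of the outer face of the closed floor; so mouth up it rests with its origin on the surface and z up, mouth down its origin is 18 mm above the surface and z points down. May be absent
- turner: turnover tray, fixed to the bench: steel base plate 160 (its x) x 230 mm (its y), level catch tray on the +y side, hinged leaf on the -y side. Origin on the bench under the hinge; the hinge axis runs along its x at y = 0, height 45 mm. A dish laid on the level leaf, long side along the hinge, slides to the sill as the leaf rises and tumbles over it onto the catch floor, other face up
- leaf (a joint): angle (rad) of the turnover tray's leaf: 0 level (on its stop), 1.57 upright, 1.95 end of travel, leaning over the catch. Stiff hinge (about 0.35 N m): it stays where it is left, never falls back by itself, and takes 3 to 6 N at the bar. A dish tumbles off at about upright, surely by 1.75
- leaf_bar (a point): middle of the leaf's handle bar: black, round, 12 mm thick, 130 mm long, parallel to the hinge, a thin arm at each end. Moves with the leaf on a circle of 158 mm radius about the hinge axis, at y = -157 mm of the turner and height 60 mm when level, with a 39 mm gap to the leaf's outer end. It can turn between fingers that pinch it from above
- leaf_mid (a point): middle of the leaf's floor, on its surface; moves with the leaf. Aluminium floor, y = -2 to -112 mm of the turner, 130 mm wide between side walls 12 mm high, at height 35 mm when level (10 mm below the catch floor). Sill at the hinge end (y = -2 to -6 mm) 7 mm high; no wall at the outer end. A dish laid centred here, or up to 15 mm farther out, leaves room for fingers beside it
- catch_mid (a point): middle of the catch floor, on its surface, at height 45 mm. The floor runs from y = 0 to 105 mm of the turner, 140 mm wide between side walls 14 mm high; low far stop 6 mm high, no wall at the hinge
- tray: steel carrying tray, fixed, 360 (its x) x 124 (its y) mm, rim 14 mm high and walls 4 mm thick, its floor 4 mm above the bench. Origin: centre of its underside. Room for four dishes side by side with their long sides across it
- petri: closed clear petri dish, 92 mm across, 28 mm high, a bystander; origin at the centre of its underside
- tip_box: grey box of pipette tips with a clear lid, 82 x 122 x 65 mm, a bystander; origin at the centre of its underside
- reagent: small capped bottle, 60 mm across, 120 mm high, a bystander; origin at the centre of its underside
- pipette: white hand pipette lying flat, 250 mm long, 28 mm wide, a bystander; origin under it near its middle
- tube_rack: white tube rack, 70 x 160 x 70 mm, some orange caps in it, a bystander; origin at the centre of its underside
- beaker: glass beaker, 70 mm across, 75 mm high, a bystander; origin at the centre of its underside
- timer: grey bench timer, 60 x 50 x 20 mm, a bystander; origin at the centre of its underside
Not all that is in view belongs to the job. What is shaped like the dish_a but red or yellow is not meant. What is shaped like the dish_d but red is not meant.

How it is judged:
On the way:
1. a dish has been tumbled by the raised leaf: it lies mouth up on the catch floor while the leaf is still up (value of joint leaf above 0.9 rad and ((y of dish_a in the frame of turner between 0 and 0.11 m and x of dish_a in the frame of turner between -0.08 and 0.08 m and z of dish_a in the frame of turner below 0.06 m and angle between dish_a's own z axis and vertical below 0.3 rad) or (y of dish_b in the frame of turner between 0 and 0.11 m and x of dish_b in the frame of turner between -0.08 and 0.08 m and z of dish_b in the frame of turner below 0.06 m and angle between dish_b's own z axis and vertical below 0.3 rad) or (y of dish_c in the frame of turner between 0 and 0.11 m and x of dish_c in the frame of turner between -0.08 and 0.08 m and z of dish_c in the frame of turner below 0.06 m and angle between dish_c's own z axis and vertical below 0.3 rad) or (y of dish_d in the frame of turner between 0 and 0.11 m and x of dish_d in the frame of turner between -0.08 and 0.08 m and z of dish_d in the frame of turner below 0.06 m and angle between dish_d's own z axis and vertical below 0.3 rad))), for 0.1 s.
At the end, for the whole second after the job is handed in: every dish present lies at rest inside the carrying tray, flat on its floor (origin under 9 mm above the tray's underside), mouth up within 0.1 rad; the leaf is within 0.08 rad of level (x of dish_a in the frame of tray between -0.165 and 0.165 m and y of dish_a in the frame of tray between -0.045 and 0.045 m and z of dish_a in the frame of tray between 0 and 0.009 m and angle between each of dish_a, dish_b, dish_c, dish_d's own z axis and vertical below 0.1 rad and linear speed of each of dish_a, dish_b, dish_c, dish_d below 0.02 m/s and x of dish_b in the frame of tray between -0.165 and 0.165 m and y of dish_b in the frame of tray between -0.045 and 0.045 m and z of dish_b in the frame of tray between 0 and 0.009 m and x of dish_c in the frame of tray between -0.165 and 0.165 m and y of dish_c in the frame of tray between -0.045 and 0.045 m and z of dish_c in the frame of tray between 0 and 0.009 m and x of dish_d in the frame of tray between -0.165 and 0.165 m and y of dish_d in the frame of tray between -0.045 and 0.045 m and z of dish_d in the frame of tray between 0 and 0.009 m and value of joint leaf below 0.08 rad); the robot touches nothing.
It fails at once if a dish swung over in the fingers (gripped with more than 6 N while standing on edge) ((angle between dish_a's own z axis and vertical between 1.25 and 1.9 rad and contact force between the fingers and dish_a above 6 N) or (angle between dish_b's own z axis and vertical between 1.25 and 1.9 rad and contact force between the fingers and dish_b above 6 N) or (angle between dish_c's own z axis and vertical between 1.25 and 1.9 rad and contact force between the fingers and dish_c above 6 N) or (angle between dish_d's own z axis and vertical between 1.25 and 1.9 rad and contact force between the fingers and dish_d above 6 N)).
It fails at once if a bystander moved by more than 40 mm (distance of any of petri, tip_box, reagent, pipette, tube_rack, beaker, timer from where it was at the start of the episode above 0.04 m).
Of dish_a, dish_b, dish_c, dish_d only 3 to 4 are there at a start; the rules pass over those that are not, and their reading is None.
At some moment in a run one of dish_a, dish_b, dish_c, dish_d may be knocked a few centimetres aside while the robot is not near it.
Once in a run the grip may slacken for a moment while it holds something.
It also fails if it takes over 210 s, if anything falls off the work surface, if the arm or the gripper's body presses on something with over 40 N, if the wrist force passes 120 N, or if a joint passes its speed limit or range.

## Working session

There is one attempt and no reset: what is moved stays moved. The work goes in short steps, Python scripts to look and compute and a tool call to move; the robot and the scene stay as the last step left them, time stands still between calls to the robot, and variables do not carry over. Pictures are saved under pics/ and viewed, and the job is handed in when it is done.

Besides the shell and the picture viewer there is one more tool, called by a JSON object that holds its "name" and its "arguments", one argument or row to a line. drive_tool: Moves the arm, as the interface text tells. Its arguments: {"type":"object","properties":{"increments":{"type":"array","items":{"type":"object","properties":{"grip":{"type":"number"},"tx":{"type":"number"},"ty":{"type":"number"},"tz":{"type":"number"},"wx":{"type":"number"},"wy":{"type":"number"},"wz":{"type":"number"}}}},"force":{"type":"number"}},"required":["increments"]}

```bash
ls; mkdir -p pics; cat > h.py <<'E'
import sys; sys.path.insert(0,'.')
import numpy as np, cv2
from bench import ctrl
from scipy.spatial.transform import Rotation as R
def snap(name, fn=None):
    d=ctrl.get_image(name)
    if fn: cv2.imwrite('pics/'+fn, d['frame'])
    np.savez('pics/last_%s.npz'%name, **{k:np.asarray(v) for k,v in d.items()})
    return d
def cloud(d):
    h,w=d['depth'].shape
    u,v=np.meshgrid(np.arange(w),np.arange(h))
    z=d['depth']; x=(u-d['cx'])/d['fx']*z; y=(v-d['cy'])/d['fy']*z
    P=np.stack([x,-y,-z,np.ones_like(z)],-1)
    Wd=P@np.linalg.inv(d['view']).T
    return Wd[...,:3]
def project(d,p):
    c=d['view']@np.append(p,1); return d['fx']*c[0]/-c[2]+d['cx'], d['fy']*(-c[1])/-c[2]+d['cy']
def st():
    s=ctrl.get_state(); print('t',s['time'],'pos',np.round(s['position'],4),'rot',np.round(s['tool_rot'],3),'F',np.round(s['ft_force'],1),'g',s['grip_width']); return s
E
python3 - <<'E'
from h import *
s=st(); print(s['joint_positions'])
for n in ['scene','side','wrist']:
    d=snap(n,n+'0.png'); print(n,d['fx'],d['cx'],d['cy'],np.round(np.linalg.inv(d['view']),3).tolist(), [k for k in d])
E
```

```text
pics
t 0.0 pos [ 6.495e-01 -1.000e-04  2.384e-01] rot [ 3.141e+00  0.000e+00 -3.000e-03] F [ 0.9 -1.7  0.5] g 0.9972674310104154
[ 0.01409976  0.32185113 -0.0700785   1.45169556  0.02262253  1.37078088
 -0.0569017 ]
scene 455.53617738652076 283.57546631041896 216.57898588833285 [[0.656, -0.642, 0.396, 1.123], [0.754, 0.564, -0.336, -0.603], [-0.007, 0.52, 0.854, 1.359], [0.0, 0.0, 0.0, 1.0]] ['frame', 'depth', 'fx', 'fy', 'cx', 'cy', 'view']
side 443.08139883076126 283.0694101141045 208.26237477783175 [[-0.744, 0.366, -0.559, -0.174], [-0.668, -0.384, 0.637, 0.686], [0.018, 0.847, 0.531, 0.732], [0.0, 0.0, 0.0, 1.0]] ['frame', 'depth', 'fx', 'fy', 'cx', 'cy', 'view']
wrist 367.970122583202 278.0193914426717 210.56195602812753 [[1.0, -0.001, 0.001, 0.651], [0.001, 0.958, 0.285, 0.079], [-0.002, -0.285, 0.958, 0.384], [0.0, 0.0, 0.0, 1.0]] ['frame', 'depth', 'fx', 'fy', 'cx', 'cy', 'view']
```

View pics/scene0.png

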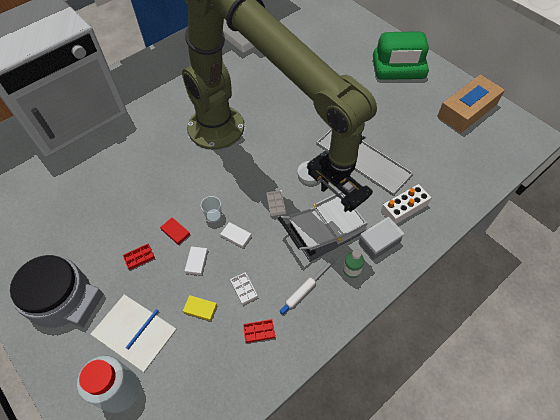

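View pics/side0.png

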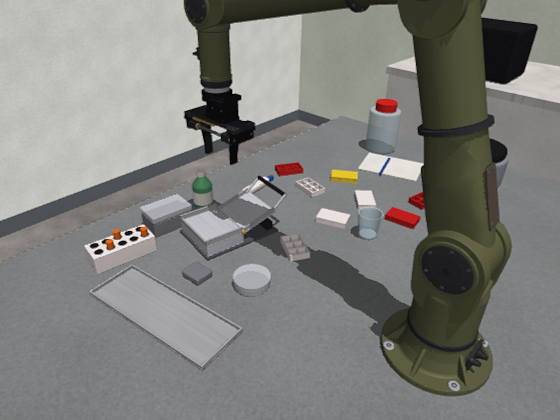

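View pics/wrist0.png

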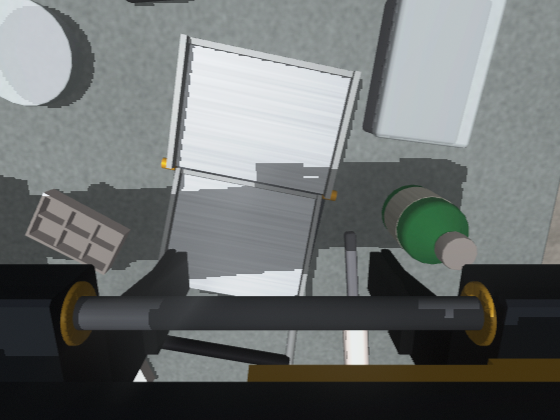

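```bash
cat >> h.py <<'E'
def topdown(d, x0,x1,y0,y1,res=0.0015, zmax=0.3, pic=None):
    # image: rows = x descending (x up), cols = y descending (left=+y)
    W=cloud(d); ok=(d['depth']>0)&(W[...,2]<zmax)&(W[...,2]>-0.03)
    H=int((x1-x0)/res); Wd=int((y1-y0)/res)
    im=np.zeros((H,Wd,3),np.uint8); zm=np.full((H,Wd),-1.0)
    P=W[ok]; C=d['frame'][ok]
    r=((x1-P[:,0])/res).astype(int); c=((y1-P[:,1])/res).astype(int)
    k=(r>=0)&(r<H)&(c>=0)&(c<Wd); r,c,P,C=r[k],c[k],P[k],C[k]
    o=np.argsort(P[:,2]); im[r[o],c[o]]=C[o]; zm[r[o],c[o]]=P[o,2]
    return im,zm
E
python3 - <<'E'
from h import *
for n in ['scene','side']:
    d=dict(np.load('pics/last_%s.npz'%n))
    W=cloud(d)
    # table plane check
    k=(d['depth']>0)&(abs(W[...,2])<0.02)&(W[...,0]>0.3)&(W[...,0]<0.9)&(abs(W[...,1])<0.6)
    print(n,np.median(W[k][:,2]))
    im,zm=topdown(d,0.2,1.0,-0.5,0.5,0.002)
    for i in range(1):
        m=cv2.dilate(im,np.ones((2,2))); im=np.where(im.sum(-1,keepdims=True)==0,m,im)
    for g in range(11):
        y=0.5-0.1*g; c=int((0.5-y)/0.002); cv2.line(im,(c,0),(c,im.shape[0]),(0,255,0) if abs(y)<1e-6 else (90,140,0),1)
    for g in range(9):
        x=0.2+0.1*g; r=int((1.0-x)/0.002); cv2.line(im,(0,r),(im.shape[1],r),(90,140,0),1); cv2.putText(im,'%.1f'%x,(0,r),0,0.4,(0,0,255))
    im=cv2.resize(im,None,fx=1.5,fy=1.5,interpolation=cv2.INTER_NEAREST)
    cv2.imwrite('pics/top_%s.png'%n,im)
E
```

```text
scene 0.00029497923218546607
side 0.0012577206955798337
```

View pics/top_scene.png

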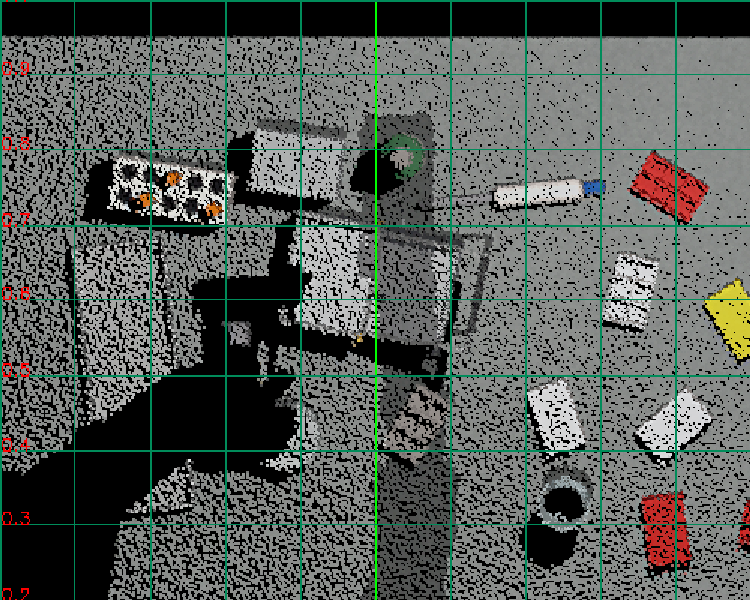

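View pics/top_side.png

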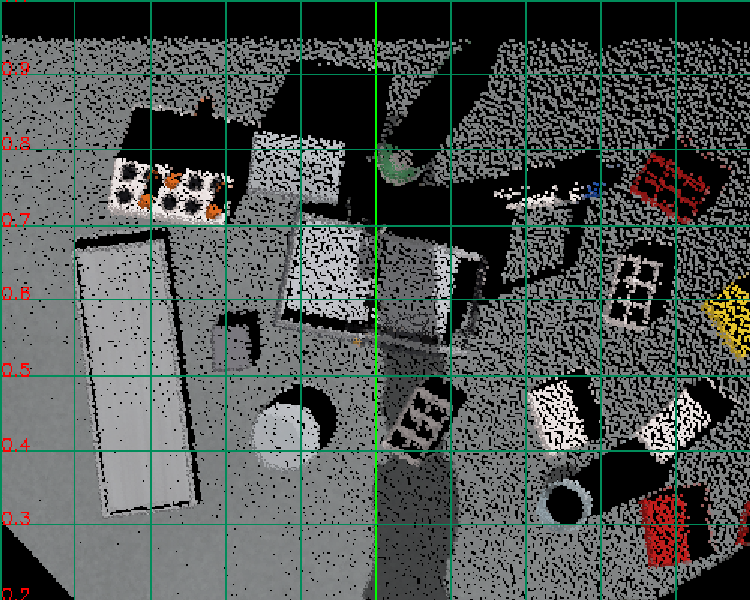

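```bash
cat >> h.py <<'E'
def rectfit(P):
    (cx,cy),(w,h),a=cv2.minAreaRect((P[:,:2]*1000).astype(np.float32))
    if w<h: w,h,a=h,w,a+90
    a=(a+90)%180-90
    return cx,cy,w,h,a   # mm, long-axis angle deg in world xy
def whitedishes(d,rng=(0.3,0.8,-0.5,0.5),zlo=0.008,zhi=0.024):
    W=cloud(d); f=d['frame'].astype(int); mx=f.max(-1); mn=f.min(-1)
    k=(d['depth']>0)&(W[...,2]>zlo)&(W[...,2]<zhi)&(W[...,0]>rng[0])&(W[...,0]<rng[1])&(W[...,1]>rng[2])&(W[...,1]<rng[3])&(mx-mn<40)
    n,l,s,c=cv2.connectedComponentsWithStats(k.astype(np.uint8),connectivity=8)
    out=[]
    for i in range(1,n):
        if s[i,4]<120: continue
        P=W[l==i]; r=rectfit(P); out.append((r,s[i,4],np.median(P[:,2])))
    return out
E
python3 - <<'E'
from h import *
for n in ['scene','side']:
    d=dict(np.load('pics/last_%s.npz'%n)); print(n)
    for r,a,z in whitedishes(d): print(np.round(r,1),a,round(z,4))
    W=cloud(d)
    im,zm=topdown(d,0.5,0.76,-0.2,0.15,0.0025)
    v=np.where(zm<-0.5,0,np.clip(zm*1000*1.6,0,255)).astype(np.uint8)
    v=cv2.applyColorMap(v,cv2.COLORMAP_JET); v[zm<-0.5]=0
    im=np.hstack([im,v]); im=cv2.resize(im,None,fx=2.8,fy=2.8,interpolation=cv2.INTER_NEAREST); cv2.imwrite('pics/turn_%s.png'%n,im); print(im.shape)
E
```

```text
scene
[585.2 336.6 192.5 129.1   3.2] 168 0.0114
[435.8 -54.9  95.5  57.4 -29.7] 175 0.0154
[ 444.6 -240.6   91.5   59.    19.2] 405 0.0176
[ 434.4 -398.1   92.5   55.   -49.2] 437 0.0175
[ 739.5 -167.7  220.7   29.   -85. ] 316 0.0189
[ 614.2 -341.1   92.3   54.6  -13.5] 215 0.0151
(291, 784, 3)
side
[ 610.7 -343.3   96.1   61.8  -14.3] 252 0.0146
[ 430.3 -396.1   94.    54.7  -49. ] 291 0.0182
[ 442.3 -241.7   90.6   62.    19.3] 401 0.0181
[623.9  80.5 368.  156.4  44.3] 770 0.0118
[433.4 -56.7  96.   55.2 -31.3] 361 0.0149
[715.2 287.3 169.8  60.4  61.3] 343 0.0159
[535.9 193.   60.9  51.5   2.7] 408 0.02
[495.5 323.3 361.7 127.1   6.9] 1124 0.0132
[399.9 142.   89.2  39.   40.4] 137 0.018
(291, 784, 3)
```

View pics/turn_side.png

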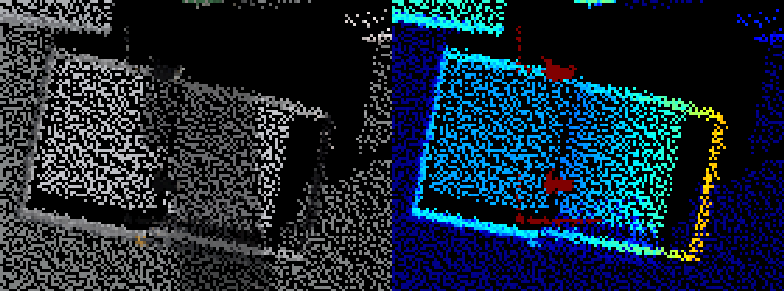

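```bash
python3 - <<'E'
from h import *
A=[]
for n in ['scene','side','wrist']:
    d=dict(np.load('pics/last_%s.npz'%n)); W=cloud(d); k=(d['depth']>0)&(W[...,0]>0.53)&(W[...,0]<0.75)&(W[...,1]>-0.2)&(W[...,1]<0.16)&(W[...,2]<0.16)&(W[...,2]>0.02)
    P=W[k]; A.append((n,P))
th=np.radians(-9.8); c=np.array([0.624,0.010]); Rm=np.array([[np.cos(th),-np.sin(th)],[np.sin(th),np.cos(th)]])
for n,P in A:
    q=(P[:,:2]-c)@Rm; z=P[:,2]
    print(n,len(P))
    fl=(abs(z-0.045)<0.004)&(q[:,1]>0.01)&(q[:,1]<0.13)&(abs(q[:,0])<0.1)
    print(' floor n',fl.sum(),'zmed',np.median(z[fl]) if fl.any() else None,'x pct',np.percentile(q[fl,0],[1,5,50,95,99]).round(4),'y',np.percentile(q[fl,1],[1,5,50,95,99]).round(4))
    for s in (1,-1):
        w=(abs(z-0.058)<0.005)&(q[:,1]>0.005)&(q[:,1]<0.12)&(abs(q[:,0]*s-0.075)<0.02)
        if w.sum()>10:
            pf=np.polyfit(q[w,1],q[w,0],1); print(' wall',s,w.sum(),'x med',np.median(q[w,0]).round(4),'slope deg',np.degrees(np.arctan(pf[0])).round(2), 'zmed',np.median(z[w]).round(4),np.percentile(q[w,0],[5,95]).round(4))
    w=(abs(q[:,0])<0.06)&(q[:,1]>0.095)&(q[:,1]<0.13)&(z>0.047)&(z<0.058)
    if w.sum()>10:
        pf=np.polyfit(q[w,0],q[w,1],1); print(' far stop',w.sum(),np.median(q[w,1]).round(4),np.degrees(np.arctan(pf[0])).round(2))
    lf=(abs(q[:,0])<0.06)&(q[:,1]<-0.02)&(q[:,1]>-0.125)&(z<0.11)
    if lf.sum()>10:
        pf=np.polyfit(q[lf,1],z[lf],1); print(' leaf slope rad',np.arctan(-pf[0]).round(3),'z at hinge',pf[1].round(4),'x',np.percentile(q[lf,0],[1,99]).round(3))
    b=(q[:,1]<-0.13)&(z>0.07)
    if b.sum()>10:
        pf=np.polyfit(q[b,0],q[b,1],1); print(' bar',b.sum(),'x',np.percentile(q[b,0],[1,99]).round(4),'y',np.median(q[b,1]).round(4),'z',np.median(z[b]).round(4),np.percentile(z[b],95).round(4),'deg',np.degrees(np.arctan(pf[0])).round(2))
E
```

```text
scene 2914
 floor n 759 zmed 0.044781927965798385 x pct [-0.0696 -0.0636  0.0089  0.0637  0.0773] y [0.0108 0.0138 0.0529 0.0998 0.1055]
 wall 1 52 x med 0.0751 slope deg 1.26 zmed 0.0579 [0.0708 0.0779]
 wall -1 45 x med -0.0698 slope deg 2.15 zmed 0.0568 [-0.0754 -0.0655]
 far stop 31 0.1046 -0.63
 leaf slope rad 0.166 z at hinge 0.0406 x [-0.059  0.058]
 bar 155 x [-0.0679  0.0657] y -0.1475 z 0.1076 0.1128 deg -1.24
side 3990
 floor n 1010 zmed 0.04573130467519154 x pct [-0.0766 -0.0737  0.0034  0.0714  0.0991] y [0.0112 0.0156 0.061  0.1083 0.1171]
 wall 1 108 x med 0.0709 slope deg 3.89 zmed 0.0575 [0.0672 0.0774]
 wall -1 123 x med -0.0736 slope deg 0.95 zmed 0.0579 [-0.0768 -0.0694]
 far stop 86 0.1066 -1.56
 leaf slope rad 0.268 z at hinge 0.0354 x [-0.056  0.06 ]
 bar 155 x [-0.0723  0.061 ] y -0.1438 z 0.1073 0.111 deg -0.56
wrist 44051
 floor n 17310 zmed 0.04533312192127992 x pct [-0.0678 -0.0624 -0.      0.0653  0.0711] y [0.0111 0.0153 0.0601 0.1001 0.1036]
 wall 1 840 x med 0.0737 slope deg 1.13 zmed 0.0592 [0.0711 0.0766]
 wall -1 1005 x med -0.0701 slope deg 1.23 zmed 0.059 [-0.0732 -0.0677]
 far stop 1014 0.1061 -1.25
 leaf slope rad 0.288 z at hinge 0.0347 x [-0.058  0.059]
 bar 1939 x [-0.0485  0.0653] y -0.1436 z 0.1085 0.1108 deg 1.26
```

```bash
cat >> h.py <<'E'
TO=np.array([0.6244,0.0085]); TA=np.radians(-11.0)
def tw(x,y): # turner frame m -> world xy
    return TO+np.array([np.cos(TA)*x-np.sin(TA)*y, np.sin(TA)*x+np.cos(TA)*y])
def bar(th): 
    a=th+np.arctan2(15,157); p=tw(0,-0.158*np.cos(a)); return np.array([p[0],p[1],0.045+0.158*np.sin(a)])
TRO=np.array([0.4955,0.3233]); TRA=np.radians(6.9)
def trw(x,y):
    return TRO+np.array([np.cos(TRA)*x-np.sin(TRA)*y, np.sin(TRA)*x+np.cos(TRA)*y])
def rel(pos,yaw,s=None):
    """increment row to reach TCP pos with tool down and tool x at yaw(deg), mod 180 chosen by caller"""
    s=s or ctrl.get_state()
    R0=R.from_rotvec(s['tool_rot']); a=np.radians(yaw)
    Rt=R.from_matrix(np.array([[np.cos(a),np.sin(a),0],[np.sin(a),-np.cos(a),0],[0,0,-1]]))
    dp=R0.inv().apply(np.asarray(pos)-s['position'])*100; w=(R0.inv()*Rt).as_rotvec()
    return np.round(dp,2), np.round(w,3), 'rows>=%.1f/%.1f'%(np.linalg.norm(dp)/4.17, np.degrees(np.linalg.norm(w))/7.16)
E
python3 - <<'E'
from h import *
print(bar(.288)); b=bar(.288); print(rel([b[0],b[1],0.165],79))
E
```

```text
[ 0.5964393  -0.13534533  0.10408233]
(array([-5.31, 13.53,  7.38]), array([-1.000e-03,  1.000e-03, -1.379e+00]), 'rows>=3.9/11.0')
```

{"name": "drive_tool", "arguments": {
  "increments": [
    {"tx": -1.3,"ty": 3.4,"tz": 1.8,"wz": -0.12,"grip": -0.2},
    {"tx": -2.6,"ty": 6.8,"tz": 3.6,"wz": -0.24,"grip": -0.2},
    {"tx": -4,"ty": 10.1,"tz": 5.4,"wz": -0.36,"grip": -0.2},
    {"tx": -5.3,"ty": 13.5,"tz": 7.2,"wz": -0.48,"grip": -0.2},
    {"tx": -5.3,"ty": 13.5,"tz": 7.2,"wz": -0.6,"grip": -0.2},
    {"tx": -5.3,"ty": 13.5,"tz": 7.2,"wz": -0.72,"grip": -0.2},
    {"tx": -5.3,"ty": 13.5,"tz": 7.2,"wz": -0.84,"grip": -0.2},
    {"tx": -5.3,"ty": 13.5,"tz": 7.2,"wz": -0.96,"grip": -0.2},
    {"tx": -5.3,"ty": 13.5,"tz": 7.2,"wz": -1.08,"grip": -0.2},
    {"tx": -5.3,"ty": 13.5,"tz": 7.2,"wz": -1.2,"grip": -0.2}
  ]
}}

```text
schema error: expected keys grip, tx, ty, tz, wx, wy, wz
```

```bash
python3 - <<'E'
from h import *
st(); b=bar(.288); print(rel([b[0],b[1],0.165],79)); print(ctrl.get_state()['joint_positions'])
E
```

```text
t 0.15 pos [ 0.6496 -0.      0.2387] rot [ 3.142e+00  0.000e+00 -2.000e-03] F [-0.2  0.4  0.9] g 1.0017995710070806
(array([-5.31, 13.53,  7.38]), array([-1.000e-03,  1.000e-03, -1.379e+00]), 'rows>=3.9/11.0')
[ 0.01411254  0.32167762 -0.07011819  1.45135647  0.02257228  1.37079649
 -0.05688379]
```

{"name": "drive_tool", "arguments": {
  "increments": [
    {"grip": -0.2,"tx": -1.3,"ty": 3.4,"tz": 1.8,"wx": 0,"wy": 0,"wz": -0.12},
    {"grip": -0.2,"tx": -2.6,"ty": 6.8,"tz": 3.6,"wx": 0,"wy": 0,"wz": -0.24},
    {"grip": -0.2,"tx": -4,"ty": 10.1,"tz": 5.4,"wx": 0,"wy": 0,"wz": -0.36},
    {"grip": -0.2,"tx": -5.3,"ty": 13.5,"tz": 7.2,"wx": 0,"wy": 0,"wz": -0.48},
    {"grip": -0.2,"tx": -5.3,"ty": 13.5,"tz": 7.2,"wx": 0,"wy": 0,"wz": -0.6},
    {"grip": -0.2,"tx": -5.3,"ty": 13.5,"tz": 7.2,"wx": 0,"wy": 0,"wz": -0.72},
    {"grip": -0.2,"tx": -5.3,"ty": 13.5,"tz": 7.2,"wx": 0,"wy": 0,"wz": -0.84},
    {"grip": -0.2,"tx": -5.3,"ty": 13.5,"tz": 7.2,"wx": 0,"wy": 0,"wz": -0.96},
    {"grip": -0.2,"tx": -5.3,"ty": 13.5,"tz": 7.2,"wx": 0,"wy": 0,"wz": -1.08},
    {"grip": -0.2,"tx": -5.3,"ty": 13.5,"tz": 7.2,"wx": 0,"wy": 0,"wz": -1.2}
  ]
}}

```text
time: 0.98
position: [0.5962, -0.1351, 0.1664]
tool_rot: [-2.587, -1.781, 0.003]
ft_force: [-0.1, -0.2, 0.1]
grip_width: 0.603
```

```bash
python3 - <<'E'
from h import *
st(); b=bar(.288); print(rel([b[0],b[1],0.165],79)); print(rel([b[0],b[1],0.104],79)); print(ctrl.get_state()['joint_positions'])
d=snap('wrist','w1.png')
E
```

```text
t 0.9833 pos [ 0.5962 -0.1351  0.1664] rot [-2.587 -1.781  0.003] F [-0.1 -0.2  0.1] g 0.6030749005138901
(array([-0.02,  0.03,  0.14]), array([-0.002,  0.001, -0.173]), 'rows>=0.0/1.4')
(array([-0.01,  0.04,  6.24]), array([-0.002,  0.001, -0.173]), 'rows>=1.5/1.4')
[ 0.30790583  0.2903258  -0.15414905  1.64077581  0.04717349  1.21628448
  1.34945761]
```

View pics/w1.png

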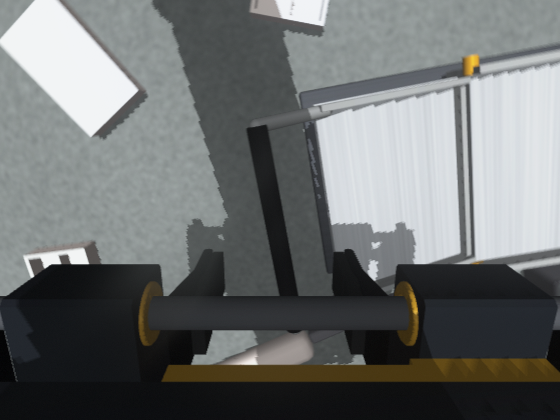

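{"name": "drive_tool", "arguments": {
  "increments": [
    {"grip": -0.2,"tx": 0,"ty": 0,"tz": 2,"wx": 0,"wy": 0,"wz": -0.1},
    {"grip": -0.2,"tx": 0,"ty": 0,"tz": 4,"wx": 0,"wy": 0,"wz": -0.17},
    {"grip": -0.2,"tx": 0,"ty": 0,"tz": 6,"wx": 0,"wy": 0,"wz": -0.17},
    {"grip": -0.2,"tx": 0,"ty": 0,"tz": 6.2,"wx": 0,"wy": 0,"wz": -0.17},
    {"grip": 0.8,"tx": 0,"ty": 0,"tz": 6.2,"wx": 0,"wy": 0,"wz": -0.17},
    {"grip": 0.8,"tx": 0,"ty": 0,"tz": 6.2,"wx": 0,"wy": 0,"wz": -0.17},
    {"grip": 0.8,"tx": 0,"ty": 0,"tz": 6.2,"wx": 0,"wy": 0,"wz": -0.17},
    {"grip": 0.8,"tx": 0,"ty": 0,"tz": 6.2,"wx": 0,"wy": 0,"wz": -0.17}
  ],
  "force": 12
}}

```text
time: 1.7
position: [0.5971, -0.1352, 0.106]
tool_rot: [2.422, 2.0, -0.0]
ft_force: [-0.1, -0.1, 1.1]
grip_width: 0.38
```

```bash
python3 - <<'E'
from h import *
s=st()
for th in (.288,.2,.1,0): print(th,bar(th).round(4),rel(bar(th),79))
E
```

```text
t 1.7 pos [ 0.5971 -0.1352  0.106 ] rot [ 2.422  2.    -0.   ] F [-0.1 -0.1  1.1] g 0.38004346180468845
0.288 [ 0.5964 -0.1353  0.1041] (array([-0.02, -0.06,  0.19]), array([0.   , 0.001, 0.002]), 'rows>=0.0/0.0')
0.2 [ 0.5956 -0.1399  0.091 ] (array([-0.48, -0.07,  1.5 ]), array([0.   , 0.001, 0.002]), 'rows>=0.4/0.0')
0.1 [ 0.5948 -0.1437  0.0757] (array([-0.87, -0.07,  3.03]), array([0.   , 0.001, 0.002]), 'rows>=0.8/0.0')
0 [ 0.5944 -0.1459  0.06  ] (array([-1.09, -0.07,  4.6 ]), array([0.   , 0.001, 0.002]), 'rows>=1.1/0.0')
```

{"name": "drive_tool", "arguments": {
  "increments": [
    {"grip": 0.8,"tx": 0,"ty": 0,"tz": 0,"wx": 0,"wy": 0,"wz": 0},
    {"grip": 0.8,"tx": 0,"ty": 0,"tz": 0,"wx": 0,"wy": 0,"wz": 0},
    {"grip": 0.8,"tx": 0,"ty": 0,"tz": 0,"wx": 0,"wy": 0,"wz": 0},
    {"grip": 0.8,"tx": 0,"ty": 0,"tz": 0,"wx": 0,"wy": 0,"wz": 0},
    {"grip": 0.8,"tx": 0,"ty": 0,"tz": 0,"wx": 0,"wy": 0,"wz": 0},
    {"grip": 0.8,"tx": 0,"ty": 0,"tz": 0,"wx": 0,"wy": 0,"wz": 0}
  ],
  "force": 12
}}

```text
time: 2.2
position: [0.5973, -0.1358, 0.1063]
tool_rot: [2.422, 1.999, -0.0]
ft_force: [0.2, -0.2, 0.9]
grip_width: 0.128
```

{"name": "drive_tool", "arguments": {
  "increments": [
    {"grip": 0.8,"tx": -0.25,"ty": 0,"tz": 0.7,"wx": 0,"wy": 0,"wz": 0},
    {"grip": 0.8,"tx": -0.5,"ty": 0,"tz": 1.5,"wx": 0,"wy": 0,"wz": 0},
    {"grip": 0.8,"tx": -0.7,"ty": 0,"tz": 2.3,"wx": 0,"wy": 0,"wz": 0},
    {"grip": 0.8,"tx": -0.85,"ty": 0,"tz": 3.0,"wx": 0,"wy": 0,"wz": 0},
    {"grip": 0.8,"tx": -0.97,"ty": 0,"tz": 3.7,"wx": 0,"wy": 0,"wz": 0},
    {"grip": 0.8,"tx": -1.05,"ty": 0,"tz": 4.3,"wx": 0,"wy": 0,"wz": 0},
    {"grip": 0.8,"tx": -1.08,"ty": 0,"tz": 4.7,"wx": 0,"wy": 0,"wz": 0},
    {"grip": 0.8,"tx": -1.08,"ty": 0,"tz": 4.7,"wx": 0,"wy": 0,"wz": 0}
  ],
  "force": 15
}}

```text
time: 2.87
position: [0.5957, -0.1462, 0.0598]
tool_rot: [2.421, 1.999, 0.001]
ft_force: [-1.9, -1.4, 4.8]
grip_width: 0.128
```

```bash
python3 - <<'E'
from h import *
s=st(); print(rel(bar(0),79))
E
```

```text
t 2.8667 pos [ 0.5957 -0.1462  0.0598] rot [2.421e+00 1.999e+00 1.000e-03] F [-1.9 -1.4  4.8] g 0.1279657263870956
(array([ 0.01, -0.14, -0.02]), array([0.002, 0.001, 0.002]), 'rows>=0.0/0.0')
```

{"name": "drive_tool", "arguments": {
  "increments": [
    {"grip": 0.4,"tx": 0,"ty": 0,"tz": 0,"wx": 0,"wy": 0,"wz": 0},
    {"grip": 0.4,"tx": 0,"ty": 0,"tz": 0,"wx": 0,"wy": 0,"wz": 0},
    {"grip": 0.4,"tx": 0,"ty": 0,"tz": 0,"wx": 0,"wy": 0,"wz": 0},
    {"grip": 0.4,"tx": 0,"ty": 0,"tz": -3,"wx": 0,"wy": 0,"wz": 0},
    {"grip": 0.2,"tx": 0,"ty": 0,"tz": -6.5,"wx": 0,"wy": 0,"wz": 0},
    {"grip": -1,"tx": 0,"ty": 0,"tz": -9,"wx": 0,"wy": 0,"wz": 0},
    {"grip": -1,"tx": 0,"ty": 0,"tz": -10,"wx": 0,"wy": 0,"wz": 0}
  ]
}}

```text
time: 3.45
position: [0.5976, -0.1465, 0.1639]
tool_rot: [2.417, 1.996, 0.006]
ft_force: [1.5, -0.2, -0.1]
grip_width: 0.443
```

```bash
python3 - <<'E'
from h import *
s=st(); print(s['joint_positions'])
d=snap('side','s1.png'); e=snap('scene','c1.png')
for n,q in (('side',d),('scene',e)):
    W=cloud(q); t=(W[...,:2]-TO)@np.array([[np.cos(TA),-np.sin(TA)],[np.sin(TA),np.cos(TA)]])
    k=(q['depth']>0)&(abs(t[...,0])<0.055)&(t[...,1]<-0.02)&(t[...,1]>-0.1)&(W[...,2]<.1)
    pf=np.polyfit(t[k][:,1],W[k][:,2],1); print('leaf',pf,k.sum())
    for r,a,z in whitedishes(q): 
        if 85<r[2]<100: print(n,np.round(r,1),a,round(z,4))
print(rel([.4435,-.241,.10],109.2))
E
```

```text
t 3.45 pos [ 0.5976 -0.1465  0.1639] rot [2.417 1.996 0.006] F [ 1.5 -0.2 -0.1] g 0.44291846960949394
[ 0.3400172   0.29442082 -0.17201652  1.64165046  0.05458833  1.2024784
  1.5365944 ]
leaf [-0.01215982  0.03282796] 600
side [ 612.  -341.1   95.2   58.8  -15.3] 250 0.0142
side [ 430.9 -397.    96.9   54.8  -48.6] 289 0.0181
side [ 441.9 -241.2   92.5   61.9   20.7] 405 0.0179
side [431.9 -55.6  93.5  55.8 -31.6] 371 0.0149
side [398.9 141.9  88.6  35.5  42. ] 143 0.0175
leaf [0.00250465 0.03508439] 663
scene [ 444.4 -241.7   93.3   57.2   19.7] 404 0.0175
scene [ 433.7 -397.9   92.1   56.1  -48.5] 436 0.0173
scene [ 612.4 -342.2   93.    56.2  -13.4] 210 0.015
(array([-12.18, -13.31,   6.11]), array([ 0.005,  0.003, -0.525]), 'rows>=4.6/4.2')
```

View pics/s1.png

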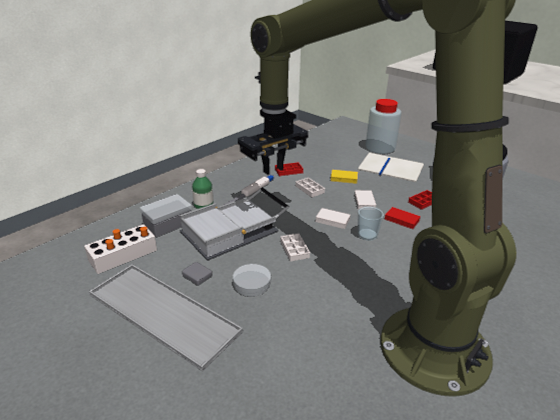

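{"name": "drive_tool", "arguments": {
  "increments": [
    {"grip": -1,"tx": -2,"ty": -2.2,"tz": 0,"wx": 0,"wy": 0,"wz": -0.1},
    {"grip": -1,"tx": -4.4,"ty": -4.8,"tz": 1,"wx": 0,"wy": 0,"wz": -0.2},
    {"grip": -1,"tx": -7,"ty": -7.6,"tz": 2,"wx": 0,"wy": 0,"wz": -0.3},
    {"grip": -1,"tx": -9.5,"ty": -10.4,"tz": 3,"wx": 0,"wy": 0,"wz": -0.4},
    {"grip": -1,"tx": -11.5,"ty": -12.6,"tz": 3.5,"wx": 0,"wy": 0,"wz": -0.5},
    {"grip": -1,"tx": -12.2,"ty": -13.3,"tz": 4,"wx": 0,"wy": 0,"wz": -0.53},
    {"grip": -1,"tx": -12.2,"ty": -13.3,"tz": 4,"wx": 0,"wy": 0,"wz": -0.53}
  ]
}}

```text
time: 4.13
position: [0.4385, -0.2426, 0.1177]
tool_rot: [-1.82, -2.56, 0.001]
ft_force: [-0.1, 0.2, -0.9]
grip_width: 0.984
```

```bash
python3 - <<'E'
from h import *
s=st(); print(s['joint_positions'])
d=snap('wrist','w2.png')
for r,a,z in whitedishes(d): print(np.round(r,1),a,round(z,4))
print(rel([.4435,-.2415,.019],109.8))
E
```

```text
t 4.1333 pos [ 0.4385 -0.2426  0.1177] rot [-1.82e+00 -2.56e+00  1.00e-03] F [-0.1  0.2 -0.9] g 0.9838036653577454
[ 0.58103145  0.11179042 -0.13645495  1.95754119  0.01801499  1.07423889
  2.34254482]
[ 326.9 -251.2   51.8   51.8  -70.6] 1427 0.0167
[ 433.7 -399.    91.2   54.3  -48.5] 11370 0.0184
[ 443.5 -242.1   90.7   54.2   18.9] 9557 0.0183
[409.9 -57.3  50.3  30.5 -31.2] 1202 0.0145
[452.4 -98.8  13.9   2.3 -29.9] 120 0.0117
(array([-0.1 ,  0.21,  9.98]), array([ 0.001,  0.001, -0.01 ]), 'rows>=2.4/0.1')
```

View pics/w2.png

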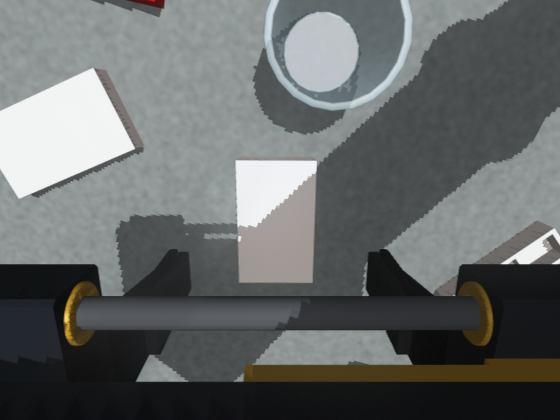

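{"name": "drive_tool", "arguments": {
  "increments": [
    {"grip": -1,"tx": -0.13,"ty": 0.2,"tz": 3,"wx": 0,"wy": 0,"wz": 0},
    {"grip": -1,"tx": -0.13,"ty": 0.2,"tz": 6,"wx": 0,"wy": 0,"wz": 0},
    {"grip": -1,"tx": -0.13,"ty": 0.2,"tz": 8.5,"wx": 0,"wy": 0,"wz": 0},
    {"grip": -1,"tx": -0.13,"ty": 0.2,"tz": 10,"wx": 0,"wy": 0,"wz": 0},
    {"grip": -1,"tx": -0.13,"ty": 0.2,"tz": 10,"wx": 0,"wy": 0,"wz": 0},
    {"grip": 0.4,"tx": -0.13,"ty": 0.2,"tz": 10,"wx": 0,"wy": 0,"wz": 0},
    {"grip": 0.4,"tx": -0.13,"ty": 0.2,"tz": 10,"wx": 0,"wy": 0,"wz": 0},
    {"grip": 0.4,"tx": -0.13,"ty": 0.2,"tz": 10,"wx": 0,"wy": 0,"wz": 0},
    {"grip": 0.4,"tx": -0.13,"ty": 0.2,"tz": 10,"wx": 0,"wy": 0,"wz": 0},
    {"grip": 0.4,"tx": -0.13,"ty": 0.2,"tz": 10,"wx": 0,"wy": 0,"wz": 0}
  ],
  "force": 20
}}

```text
time: 5.02
position: [0.4437, -0.2415, 0.0187]
tool_rot: [1.818, 2.561, 0.001]
ft_force: [-0.2, 0.0, 0.3]
grip_width: 0.706
```

```bash
python3 - <<'E'
from h import *
s=st()
p=tw(0,-0.062); print(p, rel([p[0],p[1],.12],79)); print(rel([p[0],p[1],.055],79))
E
```

```text
t 5.0167 pos [ 0.4437 -0.2415  0.0187] rot [1.818e+00 2.561e+00 1.000e-03] F [-0.2  0.   0.3] g 0.7058106959484813
[ 0.61256984 -0.05236089] (array([ 12.28,  22.19, -10.11]), array([0.002, 0.   , 0.528]), 'rows>=6.5/4.2')
(array([12.28, 22.18, -3.61]), array([0.002, 0.   , 0.528]), 'rows>=6.1/4.2')
```

{"name": "drive_tool", "arguments": {
  "increments": [
    {"grip": 0.6,"tx": 0,"ty": 0,"tz": 0,"wx": 0,"wy": 0,"wz": 0},
    {"grip": 0.6,"tx": 0,"ty": 0,"tz": 0,"wx": 0,"wy": 0,"wz": 0},
    {"grip": 0.6,"tx": 0,"ty": 0,"tz": 0,"wx": 0,"wy": 0,"wz": 0},
    {"grip": 0.6,"tx": 0,"ty": 0,"tz": 0,"wx": 0,"wy": 0,"wz": 0},
    {"grip": 0.6,"tx": 0,"ty": 0,"tz": -1,"wx": 0,"wy": 0,"wz": 0},
    {"grip": 0.6,"tx": 0,"ty": 0,"tz": -3,"wx": 0,"wy": 0,"wz": 0},
    {"grip": 0.6,"tx": 0,"ty": 0,"tz": -6,"wx": 0,"wy": 0,"wz": 0},
    {"grip": 0.6,"tx": 0,"ty": 0,"tz": -9,"wx": 0,"wy": 0,"wz": 0},
    {"grip": 0.6,"tx": 0,"ty": 0,"tz": -10.5,"wx": 0,"wy": 0,"wz": 0},
    {"grip": 0.6,"tx": 0,"ty": 0,"tz": -11,"wx": 0,"wy": 0,"wz": 0}
  ],
  "force": 20
}}

```text
time: 5.85
position: [0.4454, -0.2425, 0.1326]
tool_rot: [1.814, 2.556, 0.002]
ft_force: [0.1, -0.4, -0.5]
grip_width: 0.62
```

```bash
python3 - <<'E'
from h import *
s=st()
p=tw(0,-0.062); print(rel([p[0],p[1],.12],79))
E
```

```text
t 5.85 pos [ 0.4454 -0.2425  0.1326] rot [1.814e+00 2.556e+00 2.000e-03] F [ 0.1 -0.4 -0.5] g 0.6199455407388091
(array([12.44, 22.04,  1.32]), array([0.007, 0.004, 0.528]), 'rows>=6.1/4.2')
```

Held (54 mm opening). Move over the leaf.

{"name": "drive_tool", "arguments": {
  "increments": [
    {"grip": 0.6,"tx": 1.2,"ty": 2.2,"tz": 0,"wx": 0,"wy": 0,"wz": 0.05},
    {"grip": 0.6,"tx": 3,"ty": 5.2,"tz": 0,"wx": 0,"wy": 0,"wz": 0.13},
    {"grip": 0.6,"tx": 4.8,"ty": 8.4,"tz": 0,"wx": 0,"wy": 0,"wz": 0.21},
    {"grip": 0.6,"tx": 6.6,"ty": 11.6,"tz": 0,"wx": 0,"wy": 0,"wz": 0.29},
    {"grip": 0.6,"tx": 8.4,"ty": 14.8,"tz": 0,"wx": 0,"wy": 0,"wz": 0.37},
    {"grip": 0.6,"tx": 10.2,"ty": 18,"tz": 0.5,"wx": 0,"wy": 0,"wz": 0.45},
    {"grip": 0.6,"tx": 11.6,"ty": 20.5,"tz": 1,"wx": 0,"wy": 0,"wz": 0.5},
    {"grip": 0.6,"tx": 12.3,"ty": 21.8,"tz": 1.3,"wx": 0,"wy": 0,"wz": 0.53},
    {"grip": 0.6,"tx": 12.4,"ty": 22,"tz": 1.3,"wx": 0,"wy": 0,"wz": 0.53},
    {"grip": 0.6,"tx": 12.4,"ty": 22,"tz": 1.3,"wx": 0,"wy": 0,"wz": 0.53}
  ]
}}

```text
time: 6.68
position: [0.6117, -0.0518, 0.119]
tool_rot: [2.419, 1.996, 0.003]
ft_force: [-0.6, -0.6, -0.4]
grip_width: 0.616
```

```bash
python3 - <<'E'
from h import *
s=st()
p=tw(0,-0.062); print(rel([p[0],p[1],.055],79)); snap('wrist','w3.png')
E
```

```text
t 6.6833 pos [ 0.6117 -0.0518  0.119 ] rot [2.419 1.996 0.003] F [-0.6 -0.6 -0.4] g 0.615714321275906
(array([-0.03,  0.06,  6.4 ]), array([0.005, 0.002, 0.001]), 'rows>=1.5/0.0')
```

View pics/w3.png

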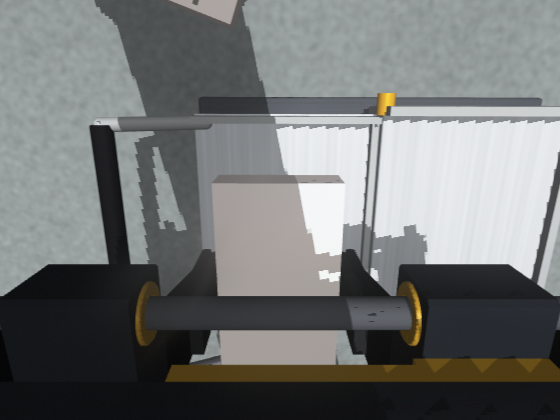

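{"name": "drive_tool", "arguments": {
  "increments": [
    {"grip": 0.6,"tx": 0,"ty": 0.05,"tz": 2.5,"wx": 0,"wy": 0,"wz": 0},
    {"grip": 0.6,"tx": 0,"ty": 0.05,"tz": 4.8,"wx": 0,"wy": 0,"wz": 0},
    {"grip": 0.6,"tx": 0,"ty": 0.05,"tz": 6,"wx": 0,"wy": 0,"wz": 0},
    {"grip": 0.6,"tx": 0,"ty": 0.05,"tz": 6.5,"wx": 0,"wy": 0,"wz": 0},
    {"grip": 0.6,"tx": 0,"ty": 0.05,"tz": 6.5,"wx": 0,"wy": 0,"wz": 0},
    {"grip": -0.55,"tx": 0,"ty": 0.05,"tz": 6.5,"wx": 0,"wy": 0,"wz": 0},
    {"grip": -0.55,"tx": 0,"ty": 0.05,"tz": 6.5,"wx": 0,"wy": 0,"wz": 0},
    {"grip": -0.55,"tx": 0,"ty": 0.05,"tz": 6.5,"wx": 0,"wy": 0,"wz": 0},
    {"grip": -0.55,"tx": 0,"ty": 0.05,"tz": 6.5,"wx": 0,"wy": 0,"wz": 0}
  ]
}}

```text
time: 7.48
position: [0.6126, -0.054, 0.055]
tool_rot: [2.42, 1.992, 0.004]
ft_force: [-0.1, -0.4, -0.2]
grip_width: 0.759
```

```bash
python3 - <<'E'
from h import *
s=st(); b=bar(0); print(b, rel([b[0],b[1],.13],79), rel([b[0],b[1],.060],79))
E
```

```text
t 7.4833 pos [ 0.6126 -0.054   0.055 ] rot [2.42  1.992 0.004] F [-0.1 -0.4 -0.2] g 0.7586628702329629
[ 0.59438884 -0.14589403  0.06002711] (array([-9.39,  0.03, -7.47]), array([ 0.007,  0.003, -0.001]), 'rows>=2.9/0.1') (array([-9.37, -0.02, -0.47]), array([ 0.007,  0.003, -0.001]), 'rows>=2.3/0.1')
```

{"name": "drive_tool", "arguments": {
  "increments": [
    {"grip": -0.55,"tx": 0,"ty": 0,"tz": -2.5,"wx": 0,"wy": 0,"wz": 0},
    {"grip": -0.55,"tx": 0,"ty": 0,"tz": -6,"wx": 0,"wy": 0,"wz": 0},
    {"grip": 0.2,"tx": -2,"ty": 0,"tz": -8,"wx": 0,"wy": 0,"wz": 0},
    {"grip": 0.2,"tx": -5.5,"ty": 0,"tz": -8,"wx": 0,"wy": 0,"wz": 0},
    {"grip": 0.2,"tx": -8.5,"ty": 0,"tz": -8,"wx": 0,"wy": 0,"wz": 0},
    {"grip": 0.2,"tx": -9.3,"ty": 0,"tz": -8,"wx": 0,"wy": 0,"wz": 0},
    {"grip": 0.2,"tx": -9.4,"ty": 0,"tz": -8,"wx": 0,"wy": 0,"wz": 0},
    {"grip": 0.2,"tx": -9.4,"ty": 0,"tz": -8,"wx": 0,"wy": 0,"wz": 0}
  ]
}}

```text
time: 8.15
position: [0.594, -0.1459, 0.1353]
tool_rot: [2.422, 1.991, 0.004]
ft_force: [0.1, 0.7, 0.3]
grip_width: 0.435
```

```bash
python3 - <<'E'
from h import *
s=st(); b=bar(0); print(rel([b[0],b[1],.060],79)); snap('wrist','w4.png'); 
e=snap('scene')
for r,a,z in whitedishes(e,zlo=0.008,zhi=0.06): 
        if 80<r[2]<105: print(np.round(r,1),a,round(z,4))
E
```

```text
t 8.15 pos [ 0.594  -0.1459  0.1353] rot [2.422 1.991 0.004] F [0.1 0.7 0.3] g 0.4350043432139414
(array([ 0.02, -0.01,  7.53]), array([ 0.007,  0.002, -0.002]), 'rows>=1.8/0.1')
[429.8 122.   90.3  72.3 -86.8] 341 0.0278
[ 434.6 -398.7   94.5   55.7  -48.4] 444 0.0176
[ 613.4 -341.1   94.4   54.7  -13. ] 223 0.0151
```

View pics/w4.png

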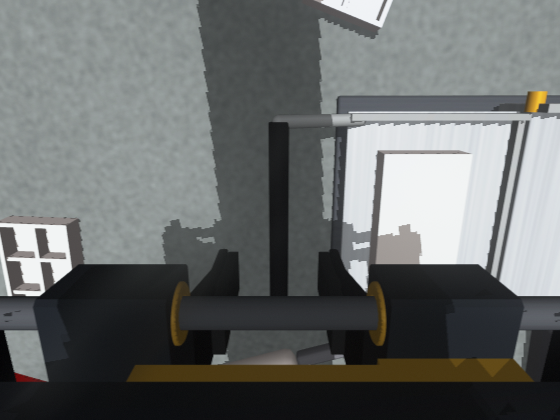

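{"name": "drive_tool", "arguments": {
  "increments": [
    {"grip": 0.2,"tx": 0,"ty": 0,"tz": 3,"wx": 0,"wy": 0,"wz": 0},
    {"grip": 0.2,"tx": 0,"ty": 0,"tz": 6,"wx": 0,"wy": 0,"wz": 0},
    {"grip": 0.2,"tx": 0,"ty": 0,"tz": 7.3,"wx": 0,"wy": 0,"wz": 0},
    {"grip": 0.9,"tx": 0,"ty": 0,"tz": 7.5,"wx": 0,"wy": 0,"wz": 0},
    {"grip": 0.9,"tx": 0,"ty": 0,"tz": 7.5,"wx": 0,"wy": 0,"wz": 0},
    {"grip": 0.9,"tx": 0,"ty": 0,"tz": 7.5,"wx": 0,"wy": 0,"wz": 0},
    {"grip": 0.9,"tx": 0,"ty": 0,"tz": 7.5,"wx": 0,"wy": 0,"wz": 0},
    {"grip": 0.9,"tx": 0,"ty": 0,"tz": 7.5,"wx": 0,"wy": 0,"wz": 0},
    {"grip": 0.9,"tx": 0,"ty": 0,"tz": 7.5,"wx": 0,"wy": 0,"wz": 0},
    {"grip": 0.9,"tx": 0,"ty": 0,"tz": 7.5,"wx": 0,"wy": 0,"wz": 0}
  ],
  "force": 20
}}

```text
time: 9.08
position: [0.5959, -0.1462, 0.0619]
tool_rot: [2.417, 1.992, 0.006]
ft_force: [-0.7, -5.7, 4.4]
grip_width: 0.125
```

```bash
cat >> h.py <<'E'
def arc(th0,ths):
    """relative tx,tz (cm) along arc, from th0"""
    b0=np.array([-0.158*np.cos(th0+.0953),0.158*np.sin(th0+.0953)])
    for t in ths:
        b=np.array([-0.158*np.cos(t+.0953),0.158*np.sin(t+.0953)]); print(round(t,3),'tx %.2f tz %.2f'%tuple(np.array([b[0]-b0[0],-(b[1]-b0[1])])*100))
E
python3 - <<'E'
from h import *
s=st(); arc(0,np.linspace(0,0.9,11)[1:]); print(); arc(0.9,np.linspace(0.9,1.8,11)[1:])
E
```

```text
t 9.0833 pos [ 0.5959 -0.1462  0.0619] rot [2.417 1.992 0.006] F [-0.7 -5.7  4.4] g 0.12474691249452333
0.09 tx 0.20 tz -1.41
0.18 tx 0.52 tz -2.79
0.27 tx 0.97 tz -4.14
0.36 tx 1.54 tz -5.44
0.45 tx 2.22 tz -6.69
0.54 tx 3.01 tz -7.87
0.63 tx 3.91 tz -8.98
0.72 tx 4.90 tz -10.00
0.81 tx 5.97 tz -10.92
0.9 tx 7.13 tz -11.75

0.99 tx 1.23 tz -0.72
1.08 tx 2.51 tz -1.33
1.17 tx 3.85 tz -1.81
1.26 tx 5.22 tz -2.18
1.35 tx 6.62 tz -2.42
1.44 tx 8.04 tz -2.54
1.53 tx 9.46 tz -2.52
1.62 tx 10.87 tz -2.38
1.71 tx 12.27 tz -2.11
1.8 tx 13.64 tz -1.72
```

{"name": "drive_tool", "arguments": {
  "increments": [
    {"grip": 0.9,"tx": 0.1,"ty": 0,"tz": -0.7,"wx": 0,"wy": 0,"wz": 0},
    {"grip": 0.9,"tx": 0.35,"ty": 0,"tz": -2.1,"wx": 0,"wy": 0,"wz": 0},
    {"grip": 0.9,"tx": 0.75,"ty": 0,"tz": -3.5,"wx": 0,"wy": 0,"wz": 0},
    {"grip": 0.9,"tx": 1.25,"ty": 0,"tz": -4.8,"wx": 0,"wy": 0,"wz": 0},
    {"grip": 0.9,"tx": 1.9,"ty": 0,"tz": -6.1,"wx": 0,"wy": 0,"wz": 0},
    {"grip": 0.9,"tx": 2.6,"ty": 0,"tz": -7.3,"wx": 0,"wy": 0,"wz": 0},
    {"grip": 0.9,"tx": 3.45,"ty": 0,"tz": -8.45,"wx": 0,"wy": 0,"wz": 0},
    {"grip": 0.9,"tx": 4.4,"ty": 0,"tz": -9.5,"wx": 0,"wy": 0,"wz": 0},
    {"grip": 0.9,"tx": 4.9,"ty": 0,"tz": -10,"wx": 0,"wy": 0,"wz": 0},
    {"grip": 0.9,"tx": 4.9,"ty": 0,"tz": -10,"wx": 0,"wy": 0,"wz": 0}
  ],
  "force": 20
}}

```text
time: 9.92
position: [0.6053, -0.0985, 0.1654]
tool_rot: [2.413, 1.989, 0.006]
ft_force: [-2.6, -5.0, 6.5]
grip_width: 0.131
```

```bash
cat >> h.py <<'E'
def leafang(s=None):
    s=s or ctrl.get_state(); q=np.array([[np.cos(TA),np.sin(TA)],[-np.sin(TA),np.cos(TA)]])@(s['position'][:2]-TO)
    a=np.arctan2(s['position'][2]-0.045,-q[1])-.0953; print('turner xy',q.round(4),'leaf',a.round(3),'rad',np.hypot(q[1],s['position'][2]-.045).round(4)); return a
E
python3 - <<'E'
from h import *
s=st(); a=leafang(s); arc(0.72,np.arange(0.72,1.81,.06)[1:]); snap('scene','c5.png')
E
```

```text
t 9.9167 pos [ 0.6053 -0.0985  0.1654] rot [2.413 1.989 0.006] F [-2.6 -5.   6.5] g 0.13099817834031482
turner xy [ 0.0016 -0.1087] leaf 0.741 rad 0.1622
0.78 tx 0.71 tz -0.63
0.84 tx 1.45 tz -1.21
0.9 tx 2.23 tz -1.75
0.96 tx 3.04 tz -2.25
1.02 tx 3.88 tz -2.69
1.08 tx 4.75 tz -3.08
1.14 tx 5.63 tz -3.42
1.2 tx 6.54 tz -3.70
1.26 tx 7.45 tz -3.93
1.32 tx 8.39 tz -4.11
1.38 tx 9.33 tz -4.23
1.44 tx 10.27 tz -4.29
1.5 tx 11.22 tz -4.29
1.56 tx 12.17 tz -4.24
1.62 tx 13.11 tz -4.13
1.68 tx 14.04 tz -3.97
1.74 tx 14.96 tz -3.75
1.8 tx 15.87 tz -3.47
```

View pics/c5.png

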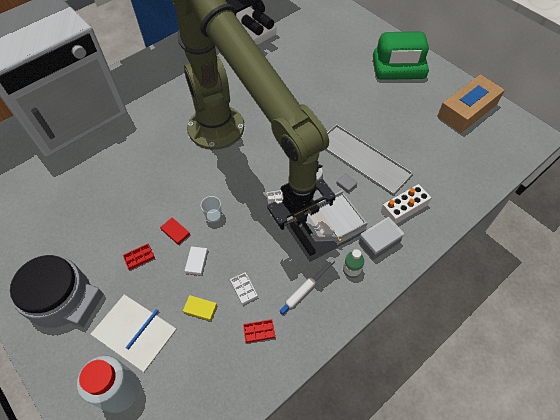

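{"name": "drive_tool", "arguments": {
  "increments": [
    {"grip": 0.9,"tx": 0.7,"ty": 0,"tz": -0.6,"wx": 0,"wy": 0,"wz": 0},
    {"grip": 0.9,"tx": 1.45,"ty": 0,"tz": -1.2,"wx": 0,"wy": 0,"wz": 0},
    {"grip": 0.9,"tx": 2.2,"ty": 0,"tz": -1.75,"wx": 0,"wy": 0,"wz": 0},
    {"grip": 0.9,"tx": 3.0,"ty": 0,"tz": -2.3,"wx": 0,"wy": 0,"wz": 0},
    {"grip": 0.9,"tx": 3.9,"ty": 0,"tz": -2.75,"wx": 0,"wy": 0,"wz": 0},
    {"grip": 0.9,"tx": 4.75,"ty": 0,"tz": -3.15,"wx": 0,"wy": 0,"wz": 0},
    {"grip": 0.9,"tx": 5.6,"ty": 0,"tz": -3.5,"wx": 0,"wy": 0,"wz": 0},
    {"grip": 0.9,"tx": 6.5,"ty": 0,"tz": -3.8,"wx": 0,"wy": 0,"wz": 0},
    {"grip": 0.9,"tx": 7.4,"ty": 0,"tz": -4.05,"wx": 0,"wy": 0,"wz": 0},
    {"grip": 0.9,"tx": 8.4,"ty": 0,"tz": -4.25,"wx": 0,"wy": 0,"wz": 0}
  ],
  "force": 20
}}

```text
time: 10.8
position: [0.6213, -0.0165, 0.2095]
tool_rot: [2.412, 1.986, 0.007]
ft_force: [1.1, -4.6, 2.4]
grip_width: 0.13
```

```bash
python3 - <<'E'
from h import *
s=st(); a=leafang(s); arc(a,np.arange(1.2,1.83,.05)[1:])
E
```

```text
t 10.8 pos [ 0.6213 -0.0165  0.2095] rot [2.412 1.986 0.007] F [ 1.1 -4.6  2.4] g 0.13010633884416745
turner xy [ 0.0018 -0.0251] leaf 1.324 rad 0.1664
1.25 tx -1.15 tz 0.22
1.3 tx -0.38 tz 0.06
1.35 tx 0.40 tz -0.06
1.4 tx 1.19 tz -0.14
1.45 tx 1.98 tz -0.18
1.5 tx 2.77 tz -0.18
1.55 tx 3.56 tz -0.14
1.6 tx 4.34 tz -0.06
1.65 tx 5.12 tz 0.06
1.7 tx 5.90 tz 0.22
1.75 tx 6.66 tz 0.41
1.8 tx 7.42 tz 0.64
```

{"name": "drive_tool", "arguments": {
  "increments": [
    {"grip": 0.9,"tx": 0.7,"ty": 0,"tz": 0,"wx": 0,"wy": 0,"wz": 0},
    {"grip": 0.9,"tx": 1.4,"ty": 0,"tz": 0,"wx": 0,"wy": 0,"wz": 0},
    {"grip": 0.9,"tx": 2.1,"ty": 0,"tz": 0.1,"wx": 0,"wy": 0,"wz": 0},
    {"grip": 0.9,"tx": 2.8,"ty": 0,"tz": 0.2,"wx": 0,"wy": 0,"wz": 0},
    {"grip": 0.9,"tx": 3.5,"ty": 0,"tz": 0.3,"wx": 0,"wy": 0,"wz": 0},
    {"grip": 0.9,"tx": 4.2,"ty": 0,"tz": 0.45,"wx": 0,"wy": 0,"wz": 0},
    {"grip": 0.9,"tx": 4.9,"ty": 0,"tz": 0.6,"wx": 0,"wy": 0,"wz": 0},
    {"grip": 0.9,"tx": 5.6,"ty": 0,"tz": 0.8,"wx": 0,"wy": 0,"wz": 0},
    {"grip": 0.9,"tx": 6.3,"ty": 0,"tz": 0.95,"wx": 0,"wy": 0,"wz": 0},
    {"grip": 0.9,"tx": 7,"ty": 0,"tz": 1.1,"wx": 0,"wy": 0,"wz": 0}
  ],
  "force": 20
}}

```text
time: 11.63
position: [0.6349, 0.0541, 0.1987]
tool_rot: [2.411, 1.988, 0.008]
ft_force: [-0.8, -1.2, 3.0]
grip_width: 0.137
```

```bash
python3 - <<'E'
from h import *
s=st(); a=leafang(s); snap('side','s6.png'); snap('scene','c6.png')
E
```

```text
t 11.6333 pos [0.6349 0.0541 0.1987] rot [2.411 1.988 0.008] F [-0.8 -1.2  3. ] g 0.13694018358467258
turner xy [0.0016 0.0468] leaf 1.771 rad 0.1606
```

View pics/s6.png

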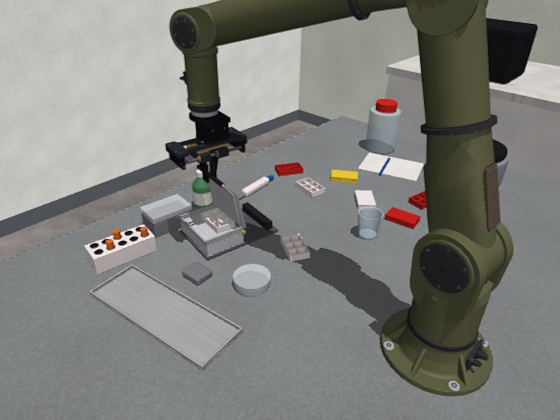

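View pics/c6.png

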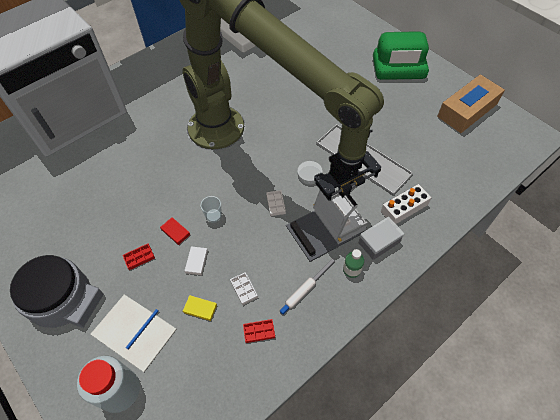

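```bash
python3 - <<'E'
from h import *
im=cv2.imread('pics/s6.png')[170:270,150:300]; cv2.imwrite('pics/s6c.png',cv2.resize(im,None,fx=5,fy=5,interpolation=cv2.INTER_CUBIC))
arc(1.771,np.arange(1.771,-.02,-.09))
E
```

```text
1.771 tx 0.00 tz -0.00
1.681 tx -1.38 tz -0.35
1.591 tx -2.78 tz -0.58
1.501 tx -4.20 tz -0.68
1.411 tx -5.62 tz -0.65
1.321 tx -7.03 tz -0.50
1.231 tx -8.43 tz -0.21
1.141 tx -9.79 tz 0.19
1.051 tx -11.11 tz 0.72
0.961 tx -12.38 tz 1.36
0.871 tx -13.58 tz 2.12
0.781 tx -14.71 tz 2.97
0.691 tx -15.76 tz 3.93
0.601 tx -16.72 tz 4.98
0.511 tx -17.59 tz 6.11
0.421 tx -18.34 tz 7.32
0.331 tx -18.99 tz 8.58
0.241 tx -19.52 tz 9.90
0.151 tx -19.92 tz 11.26
0.061 tx -20.21 tz 12.66
```

View pics/s6c.png

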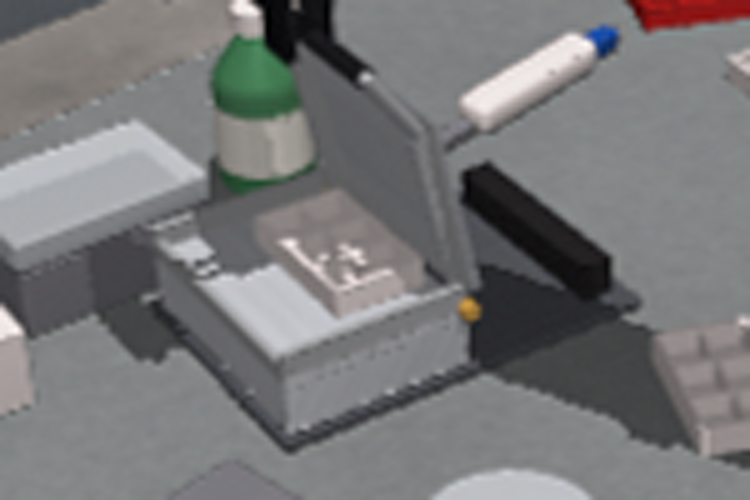

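{"name": "drive_tool", "arguments": {
  "increments": [
    {"grip": 0.9,"tx": -0.7,"ty": 0,"tz": -0.2,"wx": 0,"wy": 0,"wz": 0},
    {"grip": 0.9,"tx": -1.4,"ty": 0,"tz": -0.35,"wx": 0,"wy": 0,"wz": 0},
    {"grip": 0.9,"tx": -2.8,"ty": 0,"tz": -0.55,"wx": 0,"wy": 0,"wz": 0},
    {"grip": 0.9,"tx": -4.2,"ty": 0,"tz": -0.65,"wx": 0,"wy": 0,"wz": 0},
    {"grip": 0.9,"tx": -5.6,"ty": 0,"tz": -0.6,"wx": 0,"wy": 0,"wz": 0},
    {"grip": 0.9,"tx": -7.0,"ty": 0,"tz": -0.45,"wx": 0,"wy": 0,"wz": 0},
    {"grip": 0.9,"tx": -8.4,"ty": 0,"tz": -0.2,"wx": 0,"wy": 0,"wz": 0},
    {"grip": 0.9,"tx": -9.8,"ty": 0,"tz": 0.2,"wx": 0,"wy": 0,"wz": 0},
    {"grip": 0.9,"tx": -11.1,"ty": 0,"tz": 0.7,"wx": 0,"wy": 0,"wz": 0},
    {"grip": 0.9,"tx": -12.4,"ty": 0,"tz": 1.35,"wx": 0,"wy": 0,"wz": 0}
  ],
  "force": 20
}}

```text
time: 12.57
position: [0.6105, -0.0678, 0.1839]
tool_rot: [2.413, 1.991, 0.008]
ft_force: [-1.2, 3.2, 0.7]
grip_width: 0.128
```

```bash
python3 - <<'E'
from h import *
s=st(); a=leafang(s); arc(a,np.append(np.arange(a,0,-.1)[1:],[0,-.03]))
E
```

```text
t 12.5667 pos [ 0.6105 -0.0678  0.1839] rot [2.413 1.991 0.008] F [-1.2  3.2  0.7] g 0.12775311750832524
turner xy [ 0.0009 -0.0775] leaf 0.966 rad 0.159
0.866 tx -1.34 tz 0.84
0.766 tx -2.59 tz 1.81
0.666 tx -3.73 tz 2.89
0.566 tx -4.76 tz 4.09
0.466 tx -5.67 tz 5.38
0.366 tx -6.44 tz 6.76
0.266 tx -7.08 tz 8.21
0.166 tx -7.56 tz 9.71
0.066 tx -7.89 tz 11.25
0.0 tx -8.03 tz 12.29
-0.03 tx -8.06 tz 12.76
```

{"name": "drive_tool", "arguments": {
  "increments": [
    {"grip": 0.9,"tx": -1.35,"ty": 0,"tz": 0.85,"wx": 0,"wy": 0,"wz": 0},
    {"grip": 0.9,"tx": -2.6,"ty": 0,"tz": 1.8,"wx": 0,"wy": 0,"wz": 0},
    {"grip": 0.9,"tx": -3.75,"ty": 0,"tz": 2.9,"wx": 0,"wy": 0,"wz": 0},
    {"grip": 0.9,"tx": -4.75,"ty": 0,"tz": 4.1,"wx": 0,"wy": 0,"wz": 0},
    {"grip": 0.9,"tx": -5.65,"ty": 0,"tz": 5.4,"wx": 0,"wy": 0,"wz": 0},
    {"grip": 0.9,"tx": -6.45,"ty": 0,"tz": 6.75,"wx": 0,"wy": 0,"wz": 0},
    {"grip": 0.9,"tx": -7.1,"ty": 0,"tz": 8.2,"wx": 0,"wy": 0,"wz": 0},
    {"grip": 0.9,"tx": -7.55,"ty": 0,"tz": 9.7,"wx": 0,"wy": 0,"wz": 0},
    {"grip": 0.9,"tx": -7.9,"ty": 0,"tz": 11.25,"wx": 0,"wy": 0,"wz": 0},
    {"grip": 0.9,"tx": -8.05,"ty": 0,"tz": 12.3,"wx": 0,"wy": 0,"wz": 0}
  ],
  "force": 20
}}

```text
time: 13.4
position: [0.5968, -0.1466, 0.0603]
tool_rot: [2.413, 1.993, 0.01]
ft_force: [-5.6, 7.3, 28.5]
grip_width: 0.133
```

{"name": "drive_tool", "arguments": {
  "increments": [
    {"grip": 0.9,"tx": 0,"ty": 0,"tz": 0.3,"wx": 0,"wy": 0,"wz": 0},
    {"grip": 0.9,"tx": 0,"ty": 0,"tz": 0.3,"wx": 0,"wy": 0,"wz": 0},
    {"grip": 0.4,"tx": 0,"ty": 0,"tz": 0,"wx": 0,"wy": 0,"wz": 0},
    {"grip": 0.4,"tx": 0,"ty": 0,"tz": 0,"wx": 0,"wy": 0,"wz": 0},
    {"grip": 0.4,"tx": 0,"ty": 0,"tz": -1,"wx": 0,"wy": 0,"wz": 0},
    {"grip": 0.4,"tx": 0,"ty": 0,"tz": -4,"wx": 0,"wy": 0,"wz": 0},
    {"grip": 0,"tx": 0,"ty": 0,"tz": -7.5,"wx": 0,"wy": 0,"wz": 0},
    {"grip": -0.6,"tx": 2,"ty": 0,"tz": -8,"wx": 0,"wy": 0,"wz": 0},
    {"grip": -0.6,"tx": 5,"ty": 0,"tz": -8,"wx": 0,"wy": 0,"wz": 0},
    {"grip": -0.6,"tx": 9,"ty": 0,"tz": -8,"wx": 0,"wy": 0,"wz": 0}
  ]
}}

```text
time: 14.23
position: [0.6136, -0.062, 0.1416]
tool_rot: [2.417, 1.981, 0.01]
ft_force: [0.7, 0.1, -1.0]
grip_width: 0.516
```

```bash
cat >> h.py <<'E'
TRM=np.array([[np.cos(TA),-np.sin(TA)],[np.sin(TA),np.cos(TA)]])
def leafmeas(d):
    W=cloud(d); t=(W[...,:2]-TO)@TRM
    k=(d['depth']>0)&(abs(t[...,0])<0.055)&(t[...,1]<-0.02)&(t[...,1]>-0.1)&(W[...,2]<.1)&(W[...,2]>.02)
    if k.sum()<50: print('leaf n/a'); return
    pf=np.polyfit(t[k][:,1],W[k][:,2],1); print('leaf slope',-pf[0].round(3),'z0',pf[1].round(4),k.sum())
def catchdish(d):
    W=cloud(d); t=(W[...,:2]-TO)@TRM
    k=(d['depth']>0)&(abs(t[...,0])<0.068)&(t[...,1]>-0.025)&(t[...,1]<0.102)&(W[...,2]>0.0525)&(W[...,2]<0.07)
    n,l,s,c=cv2.connectedComponentsWithStats(k.astype(np.uint8),connectivity=8)
    for i in range(1,n):
        if s[i,4]<60: continue
        P=W[l==i]; print('catch dish',np.round(rectfit(P),1),s[i,4],'z',np.percentile(P[:,2],[5,50,95]).round(4))
E
python3 - <<'E'
from h import *
s=st()
for n in ('side','scene','wrist'):
    d=snap(n,n+'7.png'); leafmeas(d); catchdish(d)
    for r,a,z in whitedishes(d): 
        if 80<r[2]<105: print(n,np.round(r,1),a,round(z,4))
E
```

```text
t 14.2333 pos [ 0.6136 -0.062   0.1416] rot [2.417 1.981 0.01 ] F [ 0.7  0.1 -1. ] g 0.5159232506315494
leaf slope -0.001 z0 0.0358 555
catch dish [629.3  43.7  98.2  57.9 -12.8] 386 z [0.0533 0.0598 0.0647]
side [ 612.6 -342.2   97.6   60.5  -13. ] 251 0.0147
side [ 431.4 -397.8   94.6   54.8  -48.6] 290 0.018
side [433.6 -56.6  97.2  56.3 -31.8] 357 0.0152
side [398.5 142.   88.4  35.5  42.4] 140 0.0181
leaf slope 0.005 z0 0.0348 612
catch dish [638.7  42.2  77.9  57.5 -13.1] 184 z [0.0531 0.0594 0.0656]
scene [435.1 -56.   95.7  54.3 -31.7] 162 0.015
scene [ 434.7 -398.    93.1   57.3  -50.4] 440 0.0175
scene [ 612.9 -341.4   95.8   54.7  -12.7] 220 0.0154
leaf slope 0.002 z0 0.0353 16561
catch dish [630.   43.4  90.3  54.9 -11.1] 5397 z [0.0535 0.0608 0.0638]
wrist [ 731.5 -102.5   91.4   13.   -84.7] 1005 0.0121
```

View pics/wrist7.png

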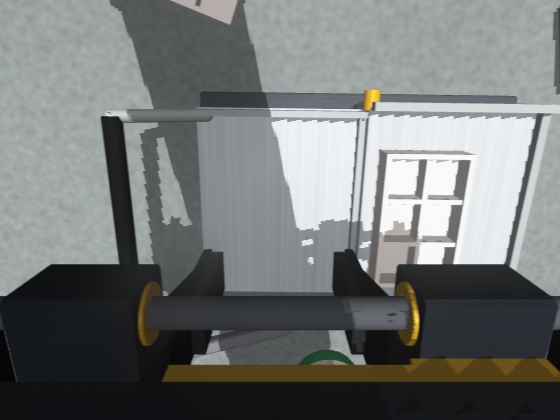

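```bash
python3 - <<'E'
from h import *
s=st(); print(rel([.6300,.0435,.0645],79)); print(s['joint_positions'])
E
```

```text
t 14.3833 pos [ 0.6136 -0.0532  0.1404] rot [2.407 2.002 0.013] F [-0.3 -0.9 -0.2] g 0.6530631526453516
(array([ 9.81, -0.26,  7.58]), array([0.014, 0.001, 0.009]), 'rows>=3.0/0.1')
[ 0.24747965  0.31607292 -0.24731014  1.66800721  0.08693762  1.15441633
  1.36537379]
```

{"name": "drive_tool", "arguments": {
  "increments": [
    {"grip": -0.9,"tx": 2,"ty": 0,"tz": 0,"wx": 0.01,"wy": 0,"wz": 0},
    {"grip": -0.9,"tx": 5.5,"ty": -0.15,"tz": 0,"wx": 0.014,"wy": 0,"wz": 0},
    {"grip": -0.9,"tx": 8.5,"ty": -0.25,"tz": 0,"wx": 0.014,"wy": 0,"wz": 0},
    {"grip": -0.9,"tx": 9.8,"ty": -0.25,"tz": 0.5,"wx": 0.014,"wy": 0,"wz": 0.01},
    {"grip": -0.9,"tx": 9.8,"ty": -0.25,"tz": 2,"wx": 0.014,"wy": 0,"wz": 0.01},
    {"grip": -0.9,"tx": 9.8,"ty": -0.25,"tz": 4,"wx": 0.014,"wy": 0,"wz": 0.01},
    {"grip": -0.9,"tx": 9.8,"ty": -0.25,"tz": 6.5,"wx": 0.014,"wy": 0,"wz": 0.01},
    {"grip": -0.9,"tx": 9.8,"ty": -0.25,"tz": 7.4,"wx": 0.014,"wy": 0,"wz": 0.01},
    {"grip": -0.9,"tx": 9.8,"ty": -0.25,"tz": 7.5,"wx": 0.014,"wy": 0,"wz": 0.01}
  ]
}}

```text
time: 15.13
position: [0.6291, 0.0414, 0.0637]
tool_rot: [-2.427, -1.995, 0.006]
ft_force: [-0.4, -0.1, 0.8]
grip_width: 0.945
```

```bash
python3 - <<'E'
from h import *
s=st(); print(rel([.6300,.0435,.0645],79)); d=snap('wrist','w8.png'); catchdish(d)
E
```

```text
t 15.1333 pos [0.6291 0.0414 0.0637] rot [-2.427 -1.995  0.006] F [-0.4 -0.1  0.8] g 0.9453842010443813
(array([ 0.22,  0.05, -0.08]), array([-0.003,  0.003, -0.003]), 'rows>=0.1/0.0')
catch dish [612.5  47.   55.   54.3 -11.1] 5887 z [0.054  0.0615 0.064 ]
catch dish [619.3   1.4  22.4   8.3  13.2] 717 z [0.0536 0.0614 0.0691]
catch dish [635.8  84.5  22.9   8.4 -34.9] 720 z [0.0535 0.0613 0.0693]
catch dish [662.8  37.1  54.2  23.4  79.2] 2177 z [0.0534 0.0602 0.0638]
```

View pics/w8.png

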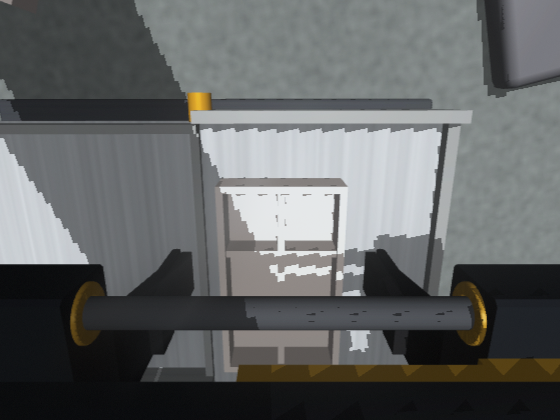

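{"name": "drive_tool", "arguments": {
  "increments": [
    {"grip": 0.5,"tx": 0.2,"ty": 0,"tz": -0.05,"wx": 0,"wy": 0,"wz": 0},
    {"grip": 0.5,"tx": 0.2,"ty": 0,"tz": -0.05,"wx": 0,"wy": 0,"wz": 0},
    {"grip": 0.5,"tx": 0.2,"ty": 0,"tz": -0.05,"wx": 0,"wy": 0,"wz": 0},
    {"grip": 0.5,"tx": 0.2,"ty": 0,"tz": -0.05,"wx": 0,"wy": 0,"wz": 0},
    {"grip": 0.5,"tx": 0.2,"ty": 0,"tz": -0.05,"wx": 0,"wy": 0,"wz": 0},
    {"grip": 0.5,"tx": 0.2,"ty": 0,"tz": -0.05,"wx": 0,"wy": 0,"wz": 0},
    {"grip": 0.5,"tx": 0.2,"ty": 0,"tz": -0.05,"wx": 0,"wy": 0,"wz": 0},
    {"grip": 0.5,"tx": 0.2,"ty": 0,"tz": -1,"wx": 0,"wy": 0,"wz": 0},
    {"grip": 0.5,"tx": 0.2,"ty": 0,"tz": -3,"wx": 0,"wy": 0,"wz": 0},
    {"grip": 0.5,"tx": 0.2,"ty": 0,"tz": -5,"wx": 0,"wy": 0,"wz": 0}
  ],
  "force": 20
}}

```text
time: 16.02
position: [0.6292, 0.0439, 0.1144]
tool_rot: [-2.426, -1.994, 0.007]
ft_force: [0.1, -0.3, -0.4]
grip_width: 0.614
```

```bash
python3 - <<'E'
from h import *
s=st()
d=dict(np.load('pics/last_side.npz')); W=cloud(d); k=(d['depth']>0)&(W[...,0]>.68)&(W[...,0]<.8)&(W[...,1]>.18)&(W[...,1]<.37)&(W[...,2]>0.05)
P=W[k]; print('rack',np.percentile(P[:,2],[50,90,99,100]).round(4),P[:,0].min(), rectfit(P))
for x in (-.128,-.05,.028,.106):
    p=trw(x,0); print(x,p.round(4),rel([p[0],p[1],.11],6.9))
E
```

```text
t 16.0167 pos [0.6292 0.0439 0.1144] rot [-2.426 -1.994  0.007] F [ 0.1 -0.3 -0.4] g 0.614300231025604
rack [0.0519 0.0685 0.0725 0.074 ] 0.6971817105115063 (742.1129760742188, 273.5650634765625, 157.61038208007812, 71.82166290283203, 81.84300231933594)
-0.128 [0.3684 0.3079] (array([ 20.87, -30.69,   0.51]), array([-0.002,  0.005,  1.256]), 'rows>=8.9/10.1')
-0.05 [0.4459 0.3173] (array([ 23.29, -23.27,   0.47]), array([-0.002,  0.005,  1.256]), 'rows>=7.9/10.1')
0.028 [0.5233 0.3267] (array([ 25.7 , -15.86,   0.44]), array([-0.002,  0.005,  1.256]), 'rows>=7.2/10.1')
0.106 [0.6007 0.336 ] (array([28.12, -8.44,  0.4 ]), array([-0.002,  0.005,  1.256]), 'rows>=7.0/10.1')
```

{"name": "drive_tool", "arguments": {
  "increments": [
    {"grip": 0.5,"tx": 1.5,"ty": -0.4,"tz": -1,"wx": 0,"wy": 0,"wz": 0.1},
    {"grip": 0.5,"tx": 4.4,"ty": -1.3,"tz": -1,"wx": 0,"wy": 0,"wz": 0.22},
    {"grip": 0.5,"tx": 7.6,"ty": -2.3,"tz": -1,"wx": 0,"wy": 0,"wz": 0.34},
    {"grip": 0.5,"tx": 10.8,"ty": -3.3,"tz": -1,"wx": 0,"wy": 0,"wz": 0.46},
    {"grip": 0.5,"tx": 14,"ty": -4.3,"tz": -1,"wx": 0,"wy": 0,"wz": 0.58},
    {"grip": 0.5,"tx": 17.2,"ty": -5.3,"tz": -1,"wx": 0,"wy": 0,"wz": 0.7},
    {"grip": 0.5,"tx": 20.4,"ty": -6.3,"tz": -1,"wx": 0,"wy": 0,"wz": 0.82},
    {"grip": 0.5,"tx": 23.6,"ty": -7.3,"tz": -1,"wx": 0,"wy": 0,"wz": 0.94},
    {"grip": 0.5,"tx": 26.4,"ty": -8.1,"tz": -1,"wx": 0,"wy": 0,"wz": 1.06},
    {"grip": 0.5,"tx": 28,"ty": -8.6,"tz": -1,"wx": 0,"wy": 0,"wz": 1.16}
  ]
}}

```text
time: 16.85
position: [0.5969, 0.3407, 0.1244]
tool_rot: [-3.122, -0.338, 0.008]
ft_force: [0.2, -0.1, -1.5]
grip_width: 0.622
```

```bash
python3 - <<'E'
from h import *
s=st(); print(s['joint_positions'])
p=trw(.104,0); print(rel([p[0],p[1],.0235],6.9)); d=snap('wrist','w9.png');s=st();print(rel([p[0],p[1],.0235],6.9)); 
E
```

```text
t 16.85 pos [0.5969 0.3407 0.1244] rot [-3.122 -0.338  0.008] F [ 0.2 -0.1 -1.5] g 0.6222972219436218
[-0.40710522  0.47978444 -0.20040175  1.47486717  0.0944255   1.20053443
 -0.40452428]
(array([ 0.13,  0.54, 10.09]), array([-0.002,  0.005,  0.095]), 'rows>=2.4/0.8')
t 16.9 pos [0.5958 0.344  0.1244] rot [-3.119 -0.336  0.008] F [-0.3  3.6  0.4] g 0.6192166791451811
(array([ 0.16,  0.92, 10.08]), array([-0.005,  0.005,  0.094]), 'rows>=2.4/0.8')
```

View pics/w9.png

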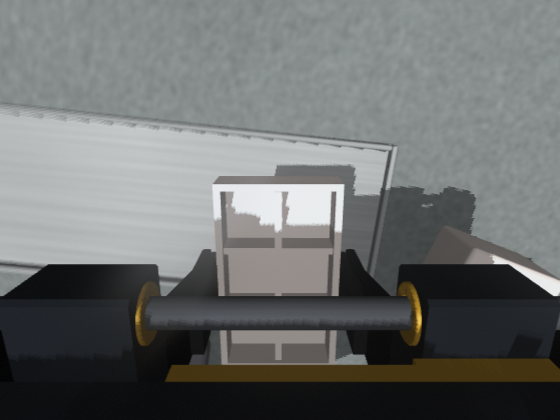

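{"name": "drive_tool", "arguments": {
  "increments": [
    {"grip": 0.5,"tx": 0.15,"ty": 0.7,"tz": 0,"wx": 0,"wy": 0,"wz": 0.09},
    {"grip": 0.5,"tx": 0.15,"ty": 0.7,"tz": 2,"wx": 0,"wy": 0,"wz": 0.094},
    {"grip": 0.5,"tx": 0.15,"ty": 0.7,"tz": 4.5,"wx": 0,"wy": 0,"wz": 0.094},
    {"grip": 0.5,"tx": 0.15,"ty": 0.7,"tz": 6,"wx": 0,"wy": 0,"wz": 0.094}
  ]
}}

```text
time: 17.23
position: [0.5976, 0.3371, 0.0627]
tool_rot: [-3.133, -0.19, 0.011]
ft_force: [-0.2, -0.6, -2.2]
grip_width: 0.619
```

```bash
python3 - <<'E'
from h import *
s=st(); 
p=trw(.104,0); print(rel([p[0],p[1],.0232],6.9))
E
```

```text
t 17.2333 pos [0.5976 0.3371 0.0627] rot [-3.133 -0.19   0.011] F [-0.2 -0.6 -2.2] g 0.6192391504866434
(array([0.13, 0.15, 3.95]), array([-0.003,  0.007,  0.001]), 'rows>=0.9/0.1')
```

{"name": "drive_tool", "arguments": {
  "increments": [
    {"grip": 0.5,"tx": 0.1,"ty": 0.1,"tz": 2,"wx": 0,"wy": 0,"wz": 0},
    {"grip": 0.5,"tx": 0.1,"ty": 0.1,"tz": 3.4,"wx": 0,"wy": 0,"wz": 0},
    {"grip": 0.5,"tx": 0.1,"ty": 0.1,"tz": 3.9,"wx": 0,"wy": 0,"wz": 0},
    {"grip": 0.5,"tx": 0.1,"ty": 0.1,"tz": 3.95,"wx": 0,"wy": 0,"wz": 0},
    {"grip": -0.5,"tx": 0.1,"ty": 0.1,"tz": 3.95,"wx": 0,"wy": 0,"wz": 0},
    {"grip": -0.5,"tx": 0.1,"ty": 0.1,"tz": 3.95,"wx": 0,"wy": 0,"wz": 0},
    {"grip": -0.5,"tx": 0.1,"ty": 0.1,"tz": 3.95,"wx": 0,"wy": 0,"wz": 0},
    {"grip": -0.5,"tx": 0.1,"ty": 0.1,"tz": 2,"wx": 0,"wy": 0,"wz": 0},
    {"grip": -0.5,"tx": 0.1,"ty": 0.1,"tz": -2,"wx": 0,"wy": 0,"wz": 0},
    {"grip": -0.5,"tx": 0.1,"ty": 0.1,"tz": -6,"wx": 0,"wy": 0,"wz": 0}
  ]
}}

```text
time: 18.07
position: [0.5978, 0.3353, 0.122]
tool_rot: [-3.135, -0.191, 0.017]
ft_force: [-0.0, 1.3, 0.4]
grip_width: 0.749
```

```bash
python3 - <<'E'
from h import *
s=st(); d=snap('wrist','w10.png')
for n in ('side','scene'):
    d=snap(n,n+'10.png')
    for r,a,z in whitedishes(d): 
        if 80<r[2]<105: print(n,np.round(r,1),a,round(z,4))
print(rel([.4345,-.3985,.11],41),s['joint_positions'])
E
```

```text
t 18.0667 pos [0.5978 0.3353 0.122 ] rot [-3.135 -0.191  0.017] F [-0.   1.3  0.4] g 0.748725647202472
side [ 612.3 -342.7   96.5   60.3  -15.1] 257 0.0143
side [ 431.9 -397.3   95.9   55.5  -47.5] 289 0.0183
side [432.4 -56.2  93.7  55.9 -31.3] 360 0.015
side [733.9 332.5 104.7  53.   39.5] 194 0.016
side [398.7 142.5  88.7  37.7  41.5] 150 0.0179
scene [434.7 -55.6  97.3  54.  -31.1] 177 0.0148
scene [ 433.9 -397.5   94.5   56.   -48.4] 436 0.0178
scene [ 613.4 -341.    94.8   54.4  -13.6] 224 0.0153
(array([-25.54,  71.08,   1.26]), array([-0.006, -0.004, -0.594]), 'rows>=18.1/4.8') [-0.41139771  0.48035257 -0.18288341  1.47754795  0.08337831  1.20069551
 -0.48332799]
```

View pics/w10.png

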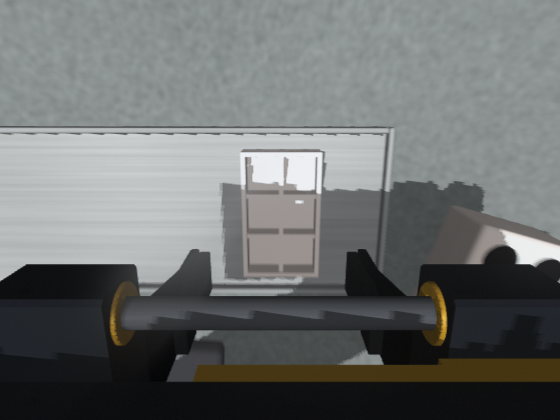

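{"name": "drive_tool", "arguments": {
  "increments": [
    {"grip": -0.5,"tx": -1.2,"ty": 3.5,"tz": -1,"wx": 0,"wy": 0,"wz": -0.06},
    {"grip": -0.5,"tx": -2.6,"ty": 7.4,"tz": -2,"wx": 0,"wy": 0,"wz": -0.12},
    {"grip": -0.5,"tx": -4,"ty": 11.3,"tz": -2,"wx": 0,"wy": 0,"wz": -0.18},
    {"grip": -0.5,"tx": -5.4,"ty": 15.2,"tz": -2,"wx": 0,"wy": 0,"wz": -0.24},
    {"grip": -1,"tx": -6.8,"ty": 19.1,"tz": -2,"wx": 0,"wy": 0,"wz": -0.3},
    {"grip": -1,"tx": -8.2,"ty": 23,"tz": -2,"wx": 0,"wy": 0,"wz": -0.36},
    {"grip": -1,"tx": -9.6,"ty": 26.9,"tz": -2,"wx": 0,"wy": 0,"wz": -0.42},
    {"grip": -1,"tx": -11,"ty": 30.8,"tz": -2,"wx": 0,"wy": 0,"wz": -0.48},
    {"grip": -1,"tx": -12.4,"ty": 34.7,"tz": -2,"wx": 0,"wy": 0,"wz": -0.54},
    {"grip": -1,"tx": -13.8,"ty": 38.6,"tz": -2,"wx": 0,"wy": 0,"wz": -0.594}
  ]
}}

```text
time: 19.05
position: [0.5103, -0.064, 0.1445]
tool_rot: [-2.935, -1.102, -0.005]
ft_force: [0.4, -0.1, 0.9]
grip_width: 0.994
```

```bash
python3 - <<'E'
from h import *
s=st(); print(rel([.4335,-.398,.12],41.4),s['joint_positions'])
E
```

```text
t 19.05 pos [ 0.5103 -0.064   0.1445] rot [-2.935 -1.102 -0.005] F [ 0.4 -0.1  0.9] g 0.9941206422184881
(array([-27.78,  20.1 ,   2.2 ]), array([-0.005, -0.005, -0.004]), 'rows>=8.2/0.1') [ 1.30977060e-01  1.07818768e-01 -5.59642284e-02  1.90261575e+00
 -1.58255172e-03  1.13156912e+00  7.94471462e-01]
```

{"name": "drive_tool", "arguments": {
  "increments": [
    {"grip": -1,"tx": -3.2,"ty": 2.3,"tz": 0,"wx": 0,"wy": 0,"wz": 0},
    {"grip": -1,"tx": -6.4,"ty": 4.6,"tz": 0,"wx": 0,"wy": 0,"wz": 0},
    {"grip": -1,"tx": -9.6,"ty": 6.9,"tz": 0.5,"wx": 0,"wy": 0,"wz": 0},
    {"grip": -1,"tx": -12.8,"ty": 9.3,"tz": 1,"wx": 0,"wy": 0,"wz": 0},
    {"grip": -1,"tx": -16,"ty": 11.6,"tz": 1.5,"wx": 0,"wy": 0,"wz": 0},
    {"grip": -1,"tx": -19.2,"ty": 13.9,"tz": 2,"wx": 0,"wy": 0,"wz": 0},
    {"grip": -1,"tx": -22.4,"ty": 16.2,"tz": 2.2,"wx": 0,"wy": 0,"wz": 0},
    {"grip": -1,"tx": -25.2,"ty": 18.2,"tz": 2.2,"wx": 0,"wy": 0,"wz": 0},
    {"grip": -1,"tx": -27,"ty": 19.6,"tz": 2.2,"wx": 0,"wy": 0,"wz": 0},
    {"grip": -1,"tx": -27.8,"ty": 20.1,"tz": 2.2,"wx": 0,"wy": 0,"wz": 0}
  ]
}}

```text
time: 19.88
position: [0.4306, -0.4023, 0.1191]
tool_rot: [-2.938, -1.094, -0.001]
ft_force: [0.2, 0.2, 0.4]
grip_width: 0.999
```

```bash
python3 - <<'E'
from h import *
d=snap('wrist','w11.png'); s=st()
for r,a,z in whitedishes(d): print(np.round(r,1),a,round(z,4))
print(rel([.4337,-.3985,.0188],41.4),s['joint_positions'])
E
```

```text
t 19.9333 pos [ 0.4306 -0.4021  0.1191] rot [-2.938e+00 -1.094e+00 -1.000e-03] F [ 0.9 -0.9 -0.4] g 1.0051671521261263
[ 434.3 -399.2   90.8   54.1  -48.5] 9580 0.0184
[ 575.7 -316.4   33.9   17.3   41.7] 570 0.0151
[ 567.8 -355.4   20.7   10.7  -56.1] 222 0.0145
(array([ 4.400e-01, -1.000e-02,  1.004e+01]), array([-0.006, -0.003, -0.01 ]), 'rows>=2.4/0.1') [ 0.5294153   0.28403695  0.20928856  1.75470478 -0.06866555  1.11493762
  1.47407134]
```

View pics/w11.png

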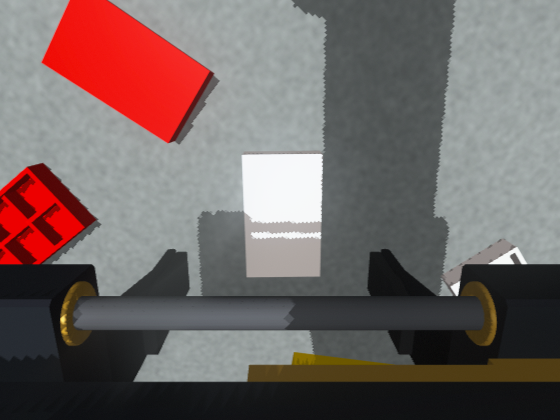

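{"name": "drive_tool", "arguments": {
  "increments": [
    {"grip": -1,"tx": 0.42,"ty": 0.05,"tz": 2,"wx": 0,"wy": 0,"wz": -0.01},
    {"grip": -1,"tx": 0.42,"ty": 0.05,"tz": 5,"wx": 0,"wy": 0,"wz": -0.01},
    {"grip": -1,"tx": 0.42,"ty": 0.05,"tz": 8,"wx": 0,"wy": 0,"wz": -0.01},
    {"grip": -1,"tx": 0.42,"ty": 0.05,"tz": 9.8,"wx": 0,"wy": 0,"wz": -0.01},
    {"grip": -1,"tx": 0.42,"ty": 0.05,"tz": 10,"wx": 0,"wy": 0,"wz": -0.01},
    {"grip": 0.5,"tx": 0.42,"ty": 0.05,"tz": 10,"wx": 0,"wy": 0,"wz": -0.01},
    {"grip": 0.5,"tx": 0.42,"ty": 0.05,"tz": 10,"wx": 0,"wy": 0,"wz": -0.01},
    {"grip": 0.5,"tx": 0.42,"ty": 0.05,"tz": 10,"wx": 0,"wy": 0,"wz": -0.01},
    {"grip": 0.5,"tx": 0.42,"ty": 0.05,"tz": 10,"wx": 0,"wy": 0,"wz": -0.01},
    {"grip": 0.5,"tx": 0.42,"ty": 0.05,"tz": 10,"wx": 0,"wy": 0,"wz": -0.01}
  ],
  "force": 20
}}

```text
time: 20.77
position: [0.4342, -0.3988, 0.0194]
tool_rot: [-2.933, -1.109, -0.002]
ft_force: [-0.4, -0.2, -0.0]
grip_width: 0.705
```

{"name": "drive_tool", "arguments": {
  "increments": [
    {"grip": 0.5,"tx": 0,"ty": 0,"tz": 0,"wx": 0,"wy": 0,"wz": 0},
    {"grip": 0.5,"tx": 0,"ty": 0,"tz": 0,"wx": 0,"wy": 0,"wz": 0},
    {"grip": 0.5,"tx": 0,"ty": 0,"tz": 0,"wx": 0,"wy": 0,"wz": 0},
    {"grip": 0.5,"tx": 0,"ty": 0,"tz": -0.5,"wx": 0,"wy": 0,"wz": 0},
    {"grip": 0.5,"tx": 0,"ty": 0,"tz": -2.5,"wx": 0,"wy": 0,"wz": 0},
    {"grip": 0.5,"tx": 0,"ty": 0,"tz": -5.5,"wx": 0,"wy": 0,"wz": 0},
    {"grip": 0.5,"tx": 0,"ty": 0,"tz": -9,"wx": 0,"wy": 0,"wz": 0},
    {"grip": 0.5,"tx": 0,"ty": 0,"tz": -11,"wx": 0,"wy": 0,"wz": 0}
  ],
  "force": 20
}}

```text
time: 21.43
position: [0.4352, -0.4005, 0.1331]
tool_rot: [-2.936, -1.11, -0.005]
ft_force: [0.9, -1.0, 0.3]
grip_width: 0.619
```

```bash
python3 - <<'E'
from h import *
s=st(); p=tw(0,-.062); print(rel([p[0],p[1],.12],79))
E
```

```text
t 21.4333 pos [ 0.4352 -0.4005  0.1331] rot [-2.936 -1.11  -0.005] F [ 0.9 -1.   0.3] g 0.6188300067692899
(array([ 36.33, -14.37,   1.47]), array([-0.   , -0.004, -0.656]), 'rows>=9.4/5.2')
```

{"name": "drive_tool", "arguments": {
  "increments": [
    {"grip": 0.5,"tx": 2.5,"ty": -1,"tz": 0,"wx": 0,"wy": 0,"wz": -0.05},
    {"grip": 0.5,"tx": 6,"ty": -2.4,"tz": 0,"wx": 0,"wy": 0,"wz": -0.12},
    {"grip": 0.5,"tx": 9.8,"ty": -3.9,"tz": 0,"wx": 0,"wy": 0,"wz": -0.19},
    {"grip": 0.5,"tx": 13.6,"ty": -5.4,"tz": 0,"wx": 0,"wy": 0,"wz": -0.26},
    {"grip": 0.5,"tx": 17.4,"ty": -6.9,"tz": 0,"wx": 0,"wy": 0,"wz": -0.33},
    {"grip": 0.5,"tx": 21.2,"ty": -8.4,"tz": 0,"wx": 0,"wy": 0,"wz": -0.4},
    {"grip": 0.5,"tx": 25,"ty": -9.9,"tz": 0,"wx": 0,"wy": 0,"wz": -0.47},
    {"grip": 0.5,"tx": 28.8,"ty": -11.4,"tz": 0.4,"wx": 0,"wy": 0,"wz": -0.54},
    {"grip": 0.5,"tx": 32.4,"ty": -12.8,"tz": 0.8,"wx": 0,"wy": 0,"wz": -0.6},
    {"grip": 0.5,"tx": 35,"ty": -13.8,"tz": 1.2,"wx": 0,"wy": 0,"wz": -0.65}
  ]
}}

```text
time: 22.27
position: [0.6076, -0.0607, 0.1229]
tool_rot: [-2.422, -1.997, -0.009]
ft_force: [0.9, -0.5, -1.4]
grip_width: 0.616
```

{"name": "drive_tool", "arguments": {
  "increments": [
    {"grip": 0.5,"tx": 0.3,"ty": 0,"tz": 0,"wx": 0,"wy": 0,"wz": 0},
    {"grip": 0.5,"tx": 0.4,"ty": 0,"tz": 0,"wx": 0,"wy": 0,"wz": 0}
  ]
}}

```text
time: 22.43
position: [0.6087, -0.0532, 0.1226]
tool_rot: [-2.416, -2.002, -0.01]
ft_force: [0.2, -0.6, -1.1]
grip_width: 0.621
```

```bash
python3 - <<'E'
from h import *
d=snap('wrist','w12.png'); s=st(); p=tw(0,-.062); print(rel([p[0],p[1],.0542],79))
E
```

```text
t 22.4833 pos [ 0.6082 -0.056   0.1228] rot [-2.42  -1.999 -0.008] F [ 0.1 -0.6 -0.8] g 0.6187878873044854
(array([0.4 , 0.35, 6.86]), array([ 0.001, -0.006,  0.002]), 'rows>=1.6/0.0')
```

View pics/w12.png

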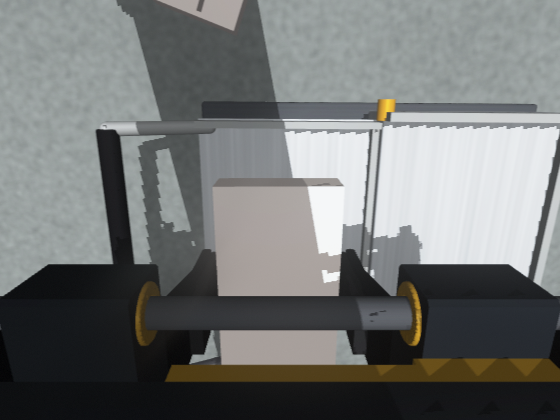

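{"name": "drive_tool", "arguments": {
  "increments": [
    {"grip": 0.5,"tx": 0.3,"ty": 0.3,"tz": 1.5,"wx": 0,"wy": 0,"wz": 0},
    {"grip": 0.5,"tx": 0.35,"ty": 0.35,"tz": 4,"wx": 0,"wy": 0,"wz": 0},
    {"grip": 0.5,"tx": 0.35,"ty": 0.35,"tz": 6,"wx": 0,"wy": 0,"wz": 0},
    {"grip": 0.5,"tx": 0.35,"ty": 0.35,"tz": 6.8,"wx": 0,"wy": 0,"wz": 0},
    {"grip": 0.5,"tx": 0.35,"ty": 0.35,"tz": 6.9,"wx": 0,"wy": 0,"wz": 0},
    {"grip": -0.55,"tx": 0.35,"ty": 0.35,"tz": 6.9,"wx": 0,"wy": 0,"wz": 0},
    {"grip": -0.55,"tx": 0.35,"ty": 0.35,"tz": 6.9,"wx": 0,"wy": 0,"wz": 0},
    {"grip": -0.55,"tx": 0.35,"ty": 0.35,"tz": 6.9,"wx": 0,"wy": 0,"wz": 0},
    {"grip": -0.55,"tx": 0.35,"ty": 0.35,"tz": 6.9,"wx": 0,"wy": 0,"wz": 0}
  ]
}}

```text
time: 23.23
position: [0.6128, -0.0534, 0.0545]
tool_rot: [-2.422, -1.999, -0.009]
ft_force: [0.2, 0.1, 0.2]
grip_width: 0.763
```

```bash
python3 - <<'E'
from h import *
s=st(); b=bar(0); print(b, rel([b[0],b[1],.135],79), rel([b[0],b[1],.060],79))
E
```

```text
t 23.2333 pos [ 0.6128 -0.0534  0.0545] rot [-2.422 -1.999 -0.009] F [0.2 0.1 0.2] g 0.7634946050467354
[ 0.59438884 -0.14589403  0.06002711] (array([-9.39, -0.04, -8.1 ]), array([ 0.002, -0.005,  0.001]), 'rows>=3.0/0.0') (array([-9.43, -0.05, -0.6 ]), array([ 0.002, -0.005,  0.001]), 'rows>=2.3/0.0')
```

{"name": "drive_tool", "arguments": {
  "increments": [
    {"grip": -0.55,"tx": 0,"ty": 0,"tz": -2.5,"wx": 0,"wy": 0,"wz": 0},
    {"grip": -0.55,"tx": 0,"ty": 0,"tz": -6,"wx": 0,"wy": 0,"wz": 0},
    {"grip": 0.2,"tx": -2,"ty": 0,"tz": -8,"wx": 0,"wy": 0,"wz": 0},
    {"grip": 0.2,"tx": -5.5,"ty": 0,"tz": -8,"wx": 0,"wy": 0,"wz": 0},
    {"grip": 0.2,"tx": -8.5,"ty": 0,"tz": -8,"wx": 0,"wy": 0,"wz": 0},
    {"grip": 0.2,"tx": -9.3,"ty": 0,"tz": -8,"wx": 0,"wy": 0,"wz": 0},
    {"grip": 0.2,"tx": -9.4,"ty": 0,"tz": -8,"wx": 0,"wy": 0,"wz": 0},
    {"grip": 0.2,"tx": -9.4,"ty": 0,"tz": -8,"wx": 0,"wy": 0,"wz": 0}
  ]
}}

```text
time: 23.9
position: [0.5947, -0.1461, 0.1341]
tool_rot: [-2.422, -1.997, -0.01]
ft_force: [-0.9, 1.6, -0.1]
grip_width: 0.435
```

```bash
python3 - <<'E'
from h import *
d=snap('wrist','w13.png'); s=st(); b=bar(0); print(rel([b[0],b[1],.060],79))
E
```

```text
t 23.95 pos [ 0.595  -0.1445  0.134 ] rot [-2.42  -1.999 -0.01 ] F [0.4 0.5 0.5] g 0.42310566186714355
(array([-0.2 , -0.05,  7.4 ]), array([ 0.002, -0.007,  0.002]), 'rows>=1.8/0.1')
```

View pics/w13.png

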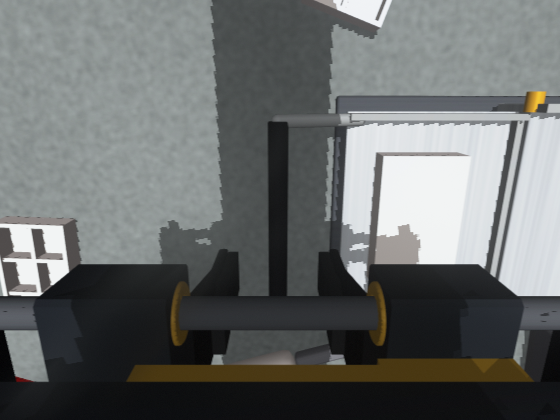

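Same as last time: dish square on the leaf, bar centred between the fingers. Pinch the bar and raise.

{"name": "drive_tool", "arguments": {
  "increments": [
    {"grip": 0.2,"tx": -0.1,"ty": 0,"tz": 3,"wx": 0,"wy": 0,"wz": 0},
    {"grip": 0.2,"tx": -0.1,"ty": 0,"tz": 6,"wx": 0,"wy": 0,"wz": 0},
    {"grip": 0.2,"tx": -0.1,"ty": 0,"tz": 7.2,"wx": 0,"wy": 0,"wz": 0},
    {"grip": 0.9,"tx": -0.1,"ty": 0,"tz": 7.4,"wx": 0,"wy": 0,"wz": 0},
    {"grip": 0.9,"tx": -0.1,"ty": 0,"tz": 7.4,"wx": 0,"wy": 0,"wz": 0},
    {"grip": 0.9,"tx": -0.1,"ty": 0,"tz": 7.4,"wx": 0,"wy": 0,"wz": 0},
    {"grip": 0.9,"tx": -0.1,"ty": 0,"tz": 7.4,"wx": 0,"wy": 0,"wz": 0},
    {"grip": 0.9,"tx": -0.1,"ty": 0,"tz": 7.4,"wx": 0,"wy": 0,"wz": 0},
    {"grip": 0.9,"tx": -0.1,"ty": 0,"tz": 7.4,"wx": 0,"wy": 0,"wz": 0},
    {"grip": 0.9,"tx": -0.1,"ty": 0,"tz": 7.4,"wx": 0,"wy": 0,"wz": 0}
  ],
  "force": 20
}}

```text
time: 24.78
position: [0.5963, -0.1464, 0.0618]
tool_rot: [2.422, 2.0, 0.013]
ft_force: [-0.2, -3.0, 5.0]
grip_width: 0.131
```

{"name": "drive_tool", "arguments": {
  "increments": [
    {"grip": 0.9,"tx": 0.1,"ty": 0,"tz": -0.7,"wx": 0,"wy": 0,"wz": 0},
    {"grip": 0.9,"tx": 0.35,"ty": 0,"tz": -2.1,"wx": 0,"wy": 0,"wz": 0},
    {"grip": 0.9,"tx": 0.75,"ty": 0,"tz": -3.5,"wx": 0,"wy": 0,"wz": 0},
    {"grip": 0.9,"tx": 1.25,"ty": 0,"tz": -4.8,"wx": 0,"wy": 0,"wz": 0},
    {"grip": 0.9,"tx": 1.9,"ty": 0,"tz": -6.1,"wx": 0,"wy": 0,"wz": 0},
    {"grip": 0.9,"tx": 2.6,"ty": 0,"tz": -7.3,"wx": 0,"wy": 0,"wz": 0},
    {"grip": 0.9,"tx": 3.45,"ty": 0,"tz": -8.4,"wx": 0,"wy": 0,"wz": 0},
    {"grip": 0.9,"tx": 4.4,"ty": 0,"tz": -9.4,"wx": 0,"wy": 0,"wz": 0},
    {"grip": 0.9,"tx": 4.9,"ty": 0,"tz": -9.8,"wx": 0,"wy": 0,"wz": 0},
    {"grip": 0.9,"tx": 4.9,"ty": 0,"tz": -9.8,"wx": 0,"wy": 0,"wz": 0}
  ],
  "force": 20
}}

```text
time: 25.62
position: [0.6053, -0.1003, 0.1636]
tool_rot: [2.419, 1.996, 0.011]
ft_force: [-2.0, -5.8, 6.7]
grip_width: 0.129
```

```bash
python3 - <<'E'
from h import *
s=st(); a=leafang(s); arc(a,np.arange(a,a+.61,.06)[1:])
E
```

```text
t 25.6167 pos [ 0.6053 -0.1003  0.1636] rot [2.419 1.996 0.011] F [-2.  -5.8  6.7] g 0.1288804845910953
turner xy [ 0.002  -0.1105] leaf 0.726 rad 0.1621
0.786 tx 0.71 tz -0.62
0.846 tx 1.46 tz -1.21
0.906 tx 2.24 tz -1.74
0.966 tx 3.06 tz -2.23
1.026 tx 3.90 tz -2.67
1.086 tx 4.76 tz -3.05
1.146 tx 5.65 tz -3.39
1.206 tx 6.56 tz -3.67
1.266 tx 7.48 tz -3.89
1.326 tx 8.41 tz -4.06
```

{"name": "drive_tool", "arguments": {
  "increments": [
    {"grip": 0.9,"tx": 0.7,"ty": 0,"tz": -0.6,"wx": 0,"wy": 0,"wz": 0},
    {"grip": 0.9,"tx": 1.45,"ty": 0,"tz": -1.15,"wx": 0,"wy": 0,"wz": 0},
    {"grip": 0.9,"tx": 2.2,"ty": 0,"tz": -1.65,"wx": 0,"wy": 0,"wz": 0},
    {"grip": 0.9,"tx": 3.05,"ty": 0,"tz": -2.1,"wx": 0,"wy": 0,"wz": 0},
    {"grip": 0.9,"tx": 3.9,"ty": 0,"tz": -2.5,"wx": 0,"wy": 0,"wz": 0},
    {"grip": 0.9,"tx": 4.75,"ty": 0,"tz": -2.85,"wx": 0,"wy": 0,"wz": 0},
    {"grip": 0.9,"tx": 5.6,"ty": 0,"tz": -3.15,"wx": 0,"wy": 0,"wz": 0},
    {"grip": 0.9,"tx": 6.5,"ty": 0,"tz": -3.4,"wx": 0,"wy": 0,"wz": 0},
    {"grip": 0.9,"tx": 7.4,"ty": 0,"tz": -3.6,"wx": 0,"wy": 0,"wz": 0},
    {"grip": 0.9,"tx": 8.4,"ty": 0,"tz": -3.75,"wx": 0,"wy": 0,"wz": 0}
  ],
  "force": 20
}}

```text
time: 26.45
position: [0.6212, -0.0199, 0.2056]
tool_rot: [2.418, 1.991, 0.01]
ft_force: [-3.0, -6.1, 10.9]
grip_width: 0.127
```

```bash
python3 - <<'E'
from h import *
s=st(); a=leafang(s); arc(a,np.arange(a,1.8,.045)[1:])
E
```

```text
t 26.45 pos [ 0.6212 -0.0199  0.2056] rot [2.418 1.991 0.01 ] F [-3.  -6.1 10.9] g 0.12701061999861268
turner xy [ 0.0023 -0.0285] leaf 1.3 rad 0.1631
1.345 tx 0.70 tz -0.11
1.39 tx 1.41 tz -0.19
1.435 tx 2.12 tz -0.23
1.48 tx 2.83 tz -0.24
1.525 tx 3.54 tz -0.22
1.57 tx 4.25 tz -0.17
1.615 tx 4.96 tz -0.09
1.66 tx 5.66 tz 0.02
1.705 tx 6.35 tz 0.17
1.75 tx 7.04 tz 0.35
1.795 tx 7.72 tz 0.56
```

{"name": "drive_tool", "arguments": {
  "increments": [
    {"grip": 0.9,"tx": 0.7,"ty": 0,"tz": -0.05,"wx": 0,"wy": 0,"wz": 0},
    {"grip": 0.9,"tx": 1.4,"ty": 0,"tz": -0.1,"wx": 0,"wy": 0,"wz": 0},
    {"grip": 0.9,"tx": 2.1,"ty": 0,"tz": -0.1,"wx": 0,"wy": 0,"wz": 0},
    {"grip": 0.9,"tx": 2.8,"ty": 0,"tz": -0.05,"wx": 0,"wy": 0,"wz": 0},
    {"grip": 0.9,"tx": 3.5,"ty": 0,"tz": 0,"wx": 0,"wy": 0,"wz": 0},
    {"grip": 0.9,"tx": 4.2,"ty": 0,"tz": 0.05,"wx": 0,"wy": 0,"wz": 0},
    {"grip": 0.9,"tx": 5,"ty": 0,"tz": 0.15,"wx": 0,"wy": 0,"wz": 0},
    {"grip": 0.9,"tx": 5.7,"ty": 0,"tz": 0.3,"wx": 0,"wy": 0,"wz": 0},
    {"grip": 0.9,"tx": 6.4,"ty": 0,"tz": 0.5,"wx": 0,"wy": 0,"wz": 0},
    {"grip": 0.9,"tx": 7.3,"ty": 0,"tz": 0.8,"wx": 0,"wy": 0,"wz": 0}
  ],
  "force": 20
}}

```text
time: 27.28
position: [0.6355, 0.0533, 0.199]
tool_rot: [2.417, 1.992, 0.013]
ft_force: [-0.9, -0.8, 5.2]
grip_width: 0.129
```

{"name": "drive_tool", "arguments": {
  "increments": [
    {"grip": 0.9,"tx": 0,"ty": 0,"tz": 0,"wx": 0,"wy": 0,"wz": 0},
    {"grip": 0.9,"tx": 0,"ty": 0,"tz": 0,"wx": 0,"wy": 0,"wz": 0}
  ]
}}

```text
time: 27.45
position: [0.6358, 0.0556, 0.1984]
tool_rot: [2.416, 1.995, 0.016]
ft_force: [4.3, 1.0, -1.2]
grip_width: 0.129
```

```bash
python3 - <<'E'
from h import *
s=st(); a=leafang(s); snap('side','s14.png')
im=cv2.imread('pics/s14.png')[170:270,150:300]; cv2.imwrite('pics/s14c.png',cv2.resize(im,None,fx=5,fy=5,interpolation=cv2.INTER_CUBIC))
E
```

```text
t 27.45 pos [0.6358 0.0556 0.1984] rot [2.416 1.995 0.016] F [ 4.3  1.  -1.2] g 0.12857705626427843
turner xy [0.0022 0.0484] leaf 1.781 rad 0.1609
```

View pics/s14c.png

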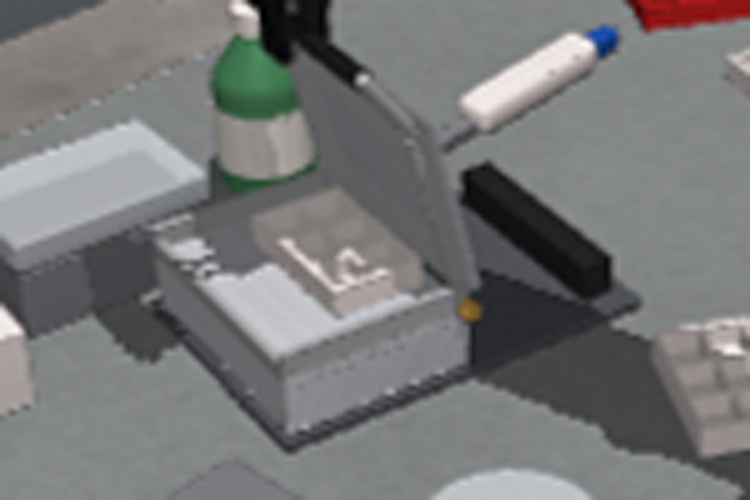

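The second dish has tumbled, mouth up on the catch. Lower the leaf.

{"name": "drive_tool", "arguments": {
  "increments": [
    {"grip": 0.9,"tx": -0.7,"ty": 0,"tz": -0.2,"wx": 0,"wy": 0,"wz": 0},
    {"grip": 0.9,"tx": -1.4,"ty": 0,"tz": -0.35,"wx": 0,"wy": 0,"wz": 0},
    {"grip": 0.9,"tx": -2.8,"ty": 0,"tz": -0.55,"wx": 0,"wy": 0,"wz": 0},
    {"grip": 0.9,"tx": -4.2,"ty": 0,"tz": -0.65,"wx": 0,"wy": 0,"wz": 0},
    {"grip": 0.9,"tx": -5.6,"ty": 0,"tz": -0.6,"wx": 0,"wy": 0,"wz": 0},
    {"grip": 0.9,"tx": -7.0,"ty": 0,"tz": -0.45,"wx": 0,"wy": 0,"wz": 0},
    {"grip": 0.9,"tx": -8.4,"ty": 0,"tz": -0.2,"wx": 0,"wy": 0,"wz": 0},
    {"grip": 0.9,"tx": -9.8,"ty": 0,"tz": 0.2,"wx": 0,"wy": 0,"wz": 0},
    {"grip": 0.9,"tx": -11.1,"ty": 0,"tz": 0.7,"wx": 0,"wy": 0,"wz": 0},
    {"grip": 0.9,"tx": -12.4,"ty": 0,"tz": 1.35,"wx": 0,"wy": 0,"wz": 0}
  ],
  "force": 20
}}

```text
time: 28.33
position: [0.6113, -0.068, 0.1836]
tool_rot: [2.419, 1.995, 0.013]
ft_force: [-0.5, 2.0, 1.8]
grip_width: 0.13
```

```bash
python3 - <<'E'
from h import *
s=st(); a=leafang(s); arc(a,np.append(np.arange(a,0.02,-.1)[1:],[0]))
E
```

```text
t 28.3333 pos [ 0.6113 -0.068   0.1836] rot [2.419 1.995 0.013] F [-0.5  2.   1.8] g 0.13010853499872732
turner xy [ 0.0017 -0.0776] leaf 0.965 rad 0.1589
0.865 tx -1.34 tz 0.84
0.765 tx -2.59 tz 1.81
0.665 tx -3.73 tz 2.90
0.565 tx -4.76 tz 4.09
0.465 tx -5.67 tz 5.39
0.365 tx -6.44 tz 6.76
0.265 tx -7.07 tz 8.21
0.165 tx -7.55 tz 9.72
0.065 tx -7.88 tz 11.26
0.0 tx -8.01 tz 12.29
```

{"name": "drive_tool", "arguments": {
  "increments": [
    {"grip": 0.9,"tx": -1.35,"ty": 0,"tz": 0.85,"wx": 0,"wy": 0,"wz": 0},
    {"grip": 0.9,"tx": -2.6,"ty": 0,"tz": 1.8,"wx": 0,"wy": 0,"wz": 0},
    {"grip": 0.9,"tx": -3.75,"ty": 0,"tz": 2.9,"wx": 0,"wy": 0,"wz": 0},
    {"grip": 0.9,"tx": -4.75,"ty": 0,"tz": 4.1,"wx": 0,"wy": 0,"wz": 0},
    {"grip": 0.9,"tx": -5.65,"ty": 0,"tz": 5.4,"wx": 0,"wy": 0,"wz": 0},
    {"grip": 0.9,"tx": -6.45,"ty": 0,"tz": 6.75,"wx": 0,"wy": 0,"wz": 0},
    {"grip": 0.9,"tx": -7.05,"ty": 0,"tz": 8.2,"wx": 0,"wy": 0,"wz": 0},
    {"grip": 0.9,"tx": -7.5,"ty": 0,"tz": 9.7,"wx": 0,"wy": 0,"wz": 0},
    {"grip": 0.9,"tx": -7.85,"ty": 0,"tz": 11.1,"wx": 0,"wy": 0,"wz": 0},
    {"grip": 0.9,"tx": -8,"ty": 0,"tz": 11.9,"wx": 0,"wy": 0,"wz": 0}
  ],
  "force": 20
}}

```text
time: 29.17
position: [0.5957, -0.1463, 0.0614]
tool_rot: [2.421, 1.997, 0.01]
ft_force: [-1.9, 3.0, 7.3]
grip_width: 0.133
```

{"name": "drive_tool", "arguments": {
  "increments": [
    {"grip": 0.9,"tx": 0,"ty": 0,"tz": 0.25,"wx": 0,"wy": 0,"wz": 0},
    {"grip": 0.9,"tx": 0,"ty": 0,"tz": 0.25,"wx": 0,"wy": 0,"wz": 0},
    {"grip": 0.4,"tx": 0,"ty": 0,"tz": 0,"wx": 0,"wy": 0,"wz": 0},
    {"grip": 0.4,"tx": 0,"ty": 0,"tz": 0,"wx": 0,"wy": 0,"wz": 0},
    {"grip": 0.4,"tx": 0,"ty": 0,"tz": -1,"wx": 0,"wy": 0,"wz": 0},
    {"grip": 0.4,"tx": 0,"ty": 0,"tz": -4,"wx": 0,"wy": 0,"wz": 0},
    {"grip": 0,"tx": 0,"ty": 0,"tz": -7.5,"wx": 0,"wy": 0,"wz": 0},
    {"grip": -0.6,"tx": 2,"ty": 0,"tz": -8,"wx": 0,"wy": 0,"wz": 0},
    {"grip": -0.6,"tx": 5,"ty": 0,"tz": -8,"wx": 0,"wy": 0,"wz": 0},
    {"grip": -0.6,"tx": 8.5,"ty": 0,"tz": -8,"wx": 0,"wy": 0,"wz": 0}
  ]
}}

```text
time: 30.0
position: [0.6119, -0.0657, 0.1435]
tool_rot: [2.424, 1.988, 0.011]
ft_force: [0.3, 0.5, -1.6]
grip_width: 0.518
```

```bash
python3 - <<'E'
from h import *
for n in ('side','wrist'):
    d=snap(n,n+'15.png'); leafmeas(d); catchdish(d)
s=st(); print(rel([.6300,.0435,.0645],79))
E
```

```text
leaf slope 0.001 z0 0.0357 559
catch dish [640.7  42.1 116.7  57.  -10.6] 397 z [0.0531 0.0595 0.0643]
leaf slope 0.002 z0 0.0352 16240
catch dish [631.7  43.7  90.8  55.4 -11.1] 5194 z [0.0537 0.0608 0.0638]
t 30.1 pos [ 0.6125 -0.055   0.1425] rot [2.414 2.009 0.017] F [0.8 0.8 0.6] g 0.6078732545409802
(array([ 9.94, -0.12,  7.87]), array([ 0.007, -0.008,  0.01 ]), 'rows>=3.0/0.1')
```

View pics/wrist15.png

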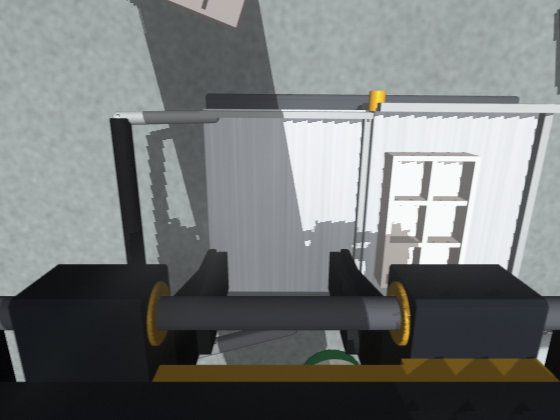

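{"name": "drive_tool", "arguments": {
  "increments": [
    {"grip": -0.9,"tx": 2,"ty": 0,"tz": 0,"wx": 0.007,"wy": 0,"wz": 0},
    {"grip": -0.9,"tx": 5.5,"ty": 0,"tz": 0,"wx": 0.007,"wy": -0.008,"wz": 0},
    {"grip": -0.9,"tx": 8.5,"ty": 0,"tz": 0,"wx": 0.007,"wy": -0.008,"wz": 0.01},
    {"grip": -0.9,"tx": 9.9,"ty": 0,"tz": 0.5,"wx": 0.007,"wy": -0.008,"wz": 0.01},
    {"grip": -0.9,"tx": 9.95,"ty": 0,"tz": 2,"wx": 0.007,"wy": -0.008,"wz": 0.01},
    {"grip": -0.9,"tx": 9.95,"ty": 0,"tz": 4.5,"wx": 0.007,"wy": -0.008,"wz": 0.01},
    {"grip": -0.9,"tx": 9.95,"ty": 0,"tz": 7,"wx": 0.007,"wy": -0.008,"wz": 0.01},
    {"grip": -0.9,"tx": 9.95,"ty": 0,"tz": 7.8,"wx": 0.007,"wy": -0.008,"wz": 0.01},
    {"grip": -0.9,"tx": 9.95,"ty": 0,"tz": 7.8,"wx": 0.007,"wy": -0.008,"wz": 0.01}
  ]
}}

```text
time: 30.85
position: [0.63, 0.042, 0.0641]
tool_rot: [-2.424, -1.997, 0.006]
ft_force: [-0.8, -0.4, 0.8]
grip_width: 0.95
```

```bash
python3 - <<'E'
from h import *
s=st(); print(rel([.6315,.0437,.0645],79))
E
```

```text
t 30.85 pos [0.63   0.042  0.0641] rot [-2.424 -1.997  0.006] F [-0.8 -0.4  0.8] g 0.949741175593235
(array([ 0.19,  0.12, -0.04]), array([-0.003,  0.002, -0.001]), 'rows>=0.1/0.0')
```

{"name": "drive_tool", "arguments": {
  "increments": [
    {"grip": 0.5,"tx": 0.2,"ty": 0.1,"tz": 0,"wx": 0,"wy": 0,"wz": 0},
    {"grip": 0.5,"tx": 0.2,"ty": 0.1,"tz": 0,"wx": 0,"wy": 0,"wz": 0},
    {"grip": 0.5,"tx": 0.2,"ty": 0.1,"tz": 0,"wx": 0,"wy": 0,"wz": 0},
    {"grip": 0.5,"tx": 0.2,"ty": 0.1,"tz": 0,"wx": 0,"wy": 0,"wz": 0},
    {"grip": 0.5,"tx": 0.2,"ty": 0.1,"tz": 0,"wx": 0,"wy": 0,"wz": 0},
    {"grip": 0.5,"tx": 0.2,"ty": 0.1,"tz": 0,"wx": 0,"wy": 0,"wz": 0},
    {"grip": 0.5,"tx": 0.2,"ty": 0.1,"tz": 0,"wx": 0,"wy": 0,"wz": 0},
    {"grip": 0.5,"tx": 0.2,"ty": 0.1,"tz": -1,"wx": 0,"wy": 0,"wz": 0},
    {"grip": 0.5,"tx": 0.2,"ty": 0.1,"tz": -3,"wx": 0,"wy": 0,"wz": 0},
    {"grip": 0.5,"tx": 0.2,"ty": 0.1,"tz": -5.5,"wx": 0,"wy": 0,"wz": 0}
  ],
  "force": 20
}}

```text
time: 31.68
position: [0.6299, 0.0438, 0.1182]
tool_rot: [-2.422, -1.996, 0.011]
ft_force: [0.1, 0.1, -1.0]
grip_width: 0.619
```

```bash
python3 - <<'E'
from h import *
s=st(); d=snap('wrist')
d=snap('side','side16.png')
for x in (.027,): p=trw(x,0); print(x,p.round(4),rel([p[0],p[1],.11],6.9))
E
```

```text
t 31.6833 pos [0.6299 0.0438 0.1182] rot [-2.422 -1.996  0.011] F [ 0.1  0.1 -1. ] g 0.619169473789294
0.027 [0.5223 0.3265] (array([ 25.55, -16.43,   1.35]), array([ 0.004, -0.003,  1.258]), 'rows>=7.3/10.1')
```

{"name": "drive_tool", "arguments": {
  "increments": [
    {"grip": 0.5,"tx": 1.5,"ty": -1,"tz": -0.6,"wx": 0,"wy": 0,"wz": 0.1},
    {"grip": 0.5,"tx": 4.4,"ty": -2.8,"tz": -0.6,"wx": 0,"wy": 0,"wz": 0.22},
    {"grip": 0.5,"tx": 7.4,"ty": -4.7,"tz": -0.6,"wx": 0,"wy": 0,"wz": 0.34},
    {"grip": 0.5,"tx": 10.4,"ty": -6.7,"tz": -0.6,"wx": 0,"wy": 0,"wz": 0.46},
    {"grip": 0.5,"tx": 13.4,"ty": -8.6,"tz": -0.6,"wx": 0,"wy": 0,"wz": 0.58},
    {"grip": 0.5,"tx": 16.4,"ty": -10.5,"tz": -0.6,"wx": 0,"wy": 0,"wz": 0.7},
    {"grip": 0.5,"tx": 19.4,"ty": -12.5,"tz": -0.6,"wx": 0,"wy": 0,"wz": 0.82},
    {"grip": 0.5,"tx": 22.2,"ty": -14.3,"tz": -0.6,"wx": 0,"wy": 0,"wz": 0.94},
    {"grip": 0.5,"tx": 24.4,"ty": -15.7,"tz": -0.6,"wx": 0,"wy": 0,"wz": 1.06},
    {"grip": 0.5,"tx": 25.4,"ty": -16.3,"tz": -0.6,"wx": 0,"wy": 0,"wz": 1.17}
  ]
}}

```text
time: 32.62
position: [0.5198, 0.3302, 0.1293]
tool_rot: [-3.123, -0.327, -0.005]
ft_force: [-0.6, 0.2, -1.3]
grip_width: 0.618
```

```bash
python3 - <<'E'
from h import *
d=snap('wrist','w16.png'); s=st()
p=trw(.027,0); print(rel([p[0],p[1],.0234],6.9))
E
```

```text
t 32.6667 pos [0.5194 0.3314 0.1293] rot [-3.123 -0.322 -0.005] F [-0.9  2.8 -1.1] g 0.627890455473907
(array([ 0.14,  0.55, 10.59]), array([-0.002, -0.004,  0.085]), 'rows>=2.5/0.7')
```

View pics/w16.png

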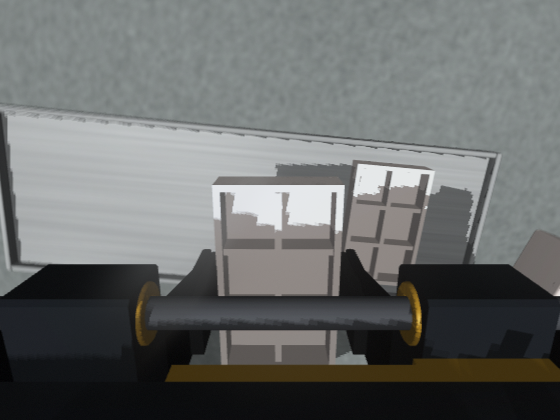

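{"name": "drive_tool", "arguments": {
  "increments": [
    {"grip": 0.5,"tx": 0.1,"ty": 0.4,"tz": 0.5,"wx": 0,"wy": 0,"wz": 0.08},
    {"grip": 0.5,"tx": 0.1,"ty": 0.45,"tz": 2.5,"wx": 0,"wy": 0,"wz": 0.085},
    {"grip": 0.5,"tx": 0.1,"ty": 0.45,"tz": 4.5,"wx": 0,"wy": 0,"wz": 0.085},
    {"grip": 0.5,"tx": 0.1,"ty": 0.45,"tz": 5.5,"wx": 0,"wy": 0,"wz": 0.085},
    {"grip": 0.5,"tx": 0.1,"ty": 0.45,"tz": 5.5,"wx": 0,"wy": 0,"wz": 0.085}
  ]
}}

```text
time: 33.08
position: [0.52, 0.3251, 0.0712]
tool_rot: [3.135, 0.19, -0.002]
ft_force: [0.2, -0.2, -1.3]
grip_width: 0.62
```

```bash
cat >> h.py <<'E'
TYM=np.array([[np.cos(TRA),-np.sin(TRA)],[np.sin(TRA),np.cos(TRA)]])
def traydishes(d,xlo=-.175,xhi=.175):
    W=cloud(d); t=(W[...,:2]-TRO)@TYM
    k=(d['depth']>0)&(abs(t[...,1])<0.053)&(t[...,0]>xlo)&(t[...,0]<xhi)&(W[...,2]>0.012)&(W[...,2]<0.03)
    n,l,s,c=cv2.connectedComponentsWithStats(k.astype(np.uint8),connectivity=8)
    for i in range(1,n):
        if s[i,4]<60: continue
        T=np.c_[t[l==i],W[l==i][:,2]]; print('tray dish (tray frame)',np.round(rectfit(T),1),s[i,4],'z',np.percentile(T[:,2],[5,50,95]).round(4))
E
python3 - <<'E'
from h import *
d=snap('wrist','w17.png'); s=st(); traydishes(d)
p=trw(.027,0); print(rel([p[0],p[1],.0234],6.9))
traydishes(dict(np.load('pics/last_side.npz')))
E
```

```text
t 33.1333 pos [0.5209 0.3259 0.0729] rot [-3.136e+00 -1.900e-01 -1.000e-03] F [-0.5 -0.  -0.5] g 0.6214141354634366
tray dish (tray frame) [104.8  13.1  67.4  54.9 -89.9] 5576 z [0.0131 0.02   0.023 ]
(array([ 0.14, -0.05,  4.95]), array([-0.   , -0.001,  0.   ]), 'rows>=1.2/0.0')
tray dish (tray frame) [104.    1.3  92.7  59.3 -89.8] 600 z [0.0128 0.0192 0.0238]
```

View pics/w17.png

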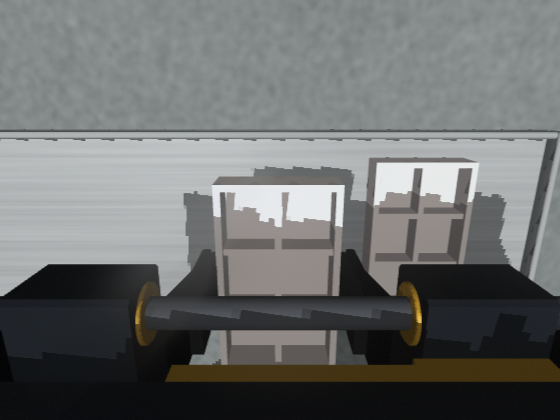

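{"name": "drive_tool", "arguments": {
  "increments": [
    {"grip": 0.5,"tx": 0.1,"ty": 0,"tz": 1.5,"wx": 0,"wy": 0,"wz": 0},
    {"grip": 0.5,"tx": 0.1,"ty": 0,"tz": 3.3,"wx": 0,"wy": 0,"wz": 0},
    {"grip": 0.5,"tx": 0.1,"ty": 0,"tz": 4.5,"wx": 0,"wy": 0,"wz": 0},
    {"grip": 0.5,"tx": 0.1,"ty": 0,"tz": 4.95,"wx": 0,"wy": 0,"wz": 0},
    {"grip": -0.4,"tx": 0.1,"ty": 0,"tz": 4.95,"wx": 0,"wy": 0,"wz": 0},
    {"grip": -0.4,"tx": 0.1,"ty": 0,"tz": 4.95,"wx": 0,"wy": 0,"wz": 0},
    {"grip": -0.4,"tx": 0.1,"ty": 0,"tz": 4.9,"wx": 0,"wy": 0,"wz": 0},
    {"grip": -0.4,"tx": 0.1,"ty": 0,"tz": 3,"wx": 0,"wy": 0,"wz": 0},
    {"grip": -0.4,"tx": 0.1,"ty": 0,"tz": -1,"wx": 0,"wy": 0,"wz": 0},
    {"grip": -0.4,"tx": 0.1,"ty": 0,"tz": -5,"wx": 0,"wy": 0,"wz": 0}
  ]
}}

```text
time: 33.97
position: [0.5209, 0.3253, 0.1231]
tool_rot: [3.135, 0.19, -0.003]
ft_force: [0.9, 0.4, -0.5]
grip_width: 0.703
```

```bash
python3 - <<'E'
from h import *
d=snap('wrist','w18.png'); traydishes(d)
for n in ('side','scene'):
    d=snap(n,n+'18.png'); traydishes(d); leafmeas(d)
    for r,a,z in whitedishes(d): 
        if 80<r[2]<105: print(n,np.round(r,1),a,round(z,4))
s=st(); print(s['joint_positions']); print(rel([.434,-.056,.11],58.7)); print(rel([.434,-.056,.11],58.7-180))
E
```

```text
tray dish (tray frame) [104.9   1.2  91.   54.9  90. ] 4350 z [0.0132 0.0202 0.0231]
tray dish (tray frame) [ 27.3  -0.5  90.9  54.2 -90. ] 3851 z [0.0141 0.0208 0.0232]
tray dish (tray frame) [-174.4  -27.9   28.2    1.4  -89.5] 80 z [0.0122 0.0134 0.0149]
tray dish (tray frame) [103.3   1.7  91.4  59.  -89.8] 590 z [0.0129 0.0192 0.0239]
tray dish (tray frame) [26.1  0.2 92.3 58.9 89.8] 625 z [0.0127 0.0192 0.0238]
leaf slope -0.002 z0 0.0359 556
side [ 610.6 -341.5   96.7   58.   -13.8] 245 0.0145
side [730.9 330.6 103.3  53.   42.7] 208 0.0158
side [605.2 338.6  91.4  73.9 -82.5] 755 0.0167
side [395.6 141.5  85.8  32.6  46.5] 139 0.0177
tray dish (tray frame) [ 26.8  -0.6  95.7  59.1 -89.4] 188 z [0.0127 0.0185 0.0247]
tray dish (tray frame) [106.5   1.2  98.3  54.8  89.2] 190 z [0.0128 0.0181 0.0252]
leaf slope 0.005 z0 0.0346 693
scene [476.8 -58.2  95.8  54.6 -31.2] 166 0.0148
scene [ 613.6 -341.1   92.6   54.6  -13.2] 230 0.0145
t 34.1167 pos [0.5247 0.328  0.1283] rot [-3.131 -0.189 -0.015] F [-0.5 -0.  -0.9] g 0.7001406967459367
[-0.50912332  0.32537026 -0.11160612  1.67442064  0.03981163  1.1332523
 -0.51050328]
(array([-13.66,  37.03,   1.52]), array([-0.   , -0.011, -0.904]), 'rows>=9.5/7.2')
(array([-13.66,  37.03,   1.52]), array([-0.013,  0.   ,  2.238]), 'rows>=9.5/17.9')
```

View pics/w18.png

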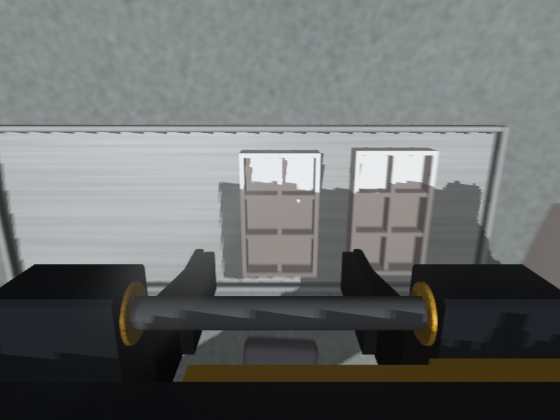

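View pics/side18.png

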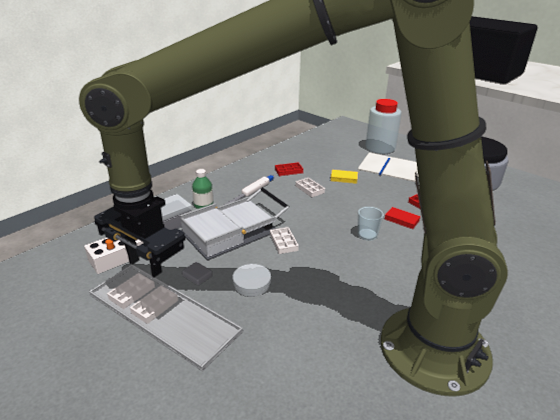

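```bash
python3 - <<'E'
from h import *
s=st(); print(rel([.4765,-.0585,.12],58.7))
E
```

```text
t 34.1167 pos [0.5247 0.328  0.1283] rot [-3.131 -0.189 -0.015] F [-0.5 -0.  -0.9] g 0.7001406967459367
(array([-9.46, 37.79,  0.56]), array([-0.   , -0.011, -0.904]), 'rows>=9.3/7.2')
```

{"name": "drive_tool", "arguments": {
  "increments": [
    {"grip": -0.4,"tx": -0.8,"ty": 3.2,"tz": -0.5,"wx": 0,"wy": 0,"wz": -0.1},
    {"grip": -0.4,"tx": -1.8,"ty": 7.1,"tz": -0.5,"wx": 0,"wy": 0,"wz": -0.2},
    {"grip": -1,"tx": -2.8,"ty": 11.1,"tz": -0.5,"wx": 0,"wy": 0,"wz": -0.3},
    {"grip": -1,"tx": -3.8,"ty": 15.1,"tz": -0.5,"wx": 0,"wy": 0,"wz": -0.4},
    {"grip": -1,"tx": -4.8,"ty": 19.1,"tz": -0.5,"wx": 0,"wy": 0,"wz": -0.5},
    {"grip": -1,"tx": -5.8,"ty": 23.1,"tz": -0.5,"wx": 0,"wy": 0,"wz": -0.6},
    {"grip": -1,"tx": -6.8,"ty": 27.1,"tz": -0.5,"wx": 0,"wy": 0,"wz": -0.7},
    {"grip": -1,"tx": -7.8,"ty": 31.1,"tz": 0,"wx": 0,"wy": 0,"wz": -0.8},
    {"grip": -1,"tx": -8.7,"ty": 34.8,"tz": 0.3,"wx": 0,"wy": 0,"wz": -0.88},
    {"grip": -1,"tx": -9.4,"ty": 37.3,"tz": 0.5,"wx": 0,"wy": 0,"wz": -0.9}
  ]
}}

```text
time: 34.95
position: [0.4749, -0.0579, 0.1198]
tool_rot: [-2.741, -1.535, -0.014]
ft_force: [0.7, 0.8, -0.3]
grip_width: 0.994
```

{"name": "drive_tool", "arguments": {
  "increments": [
    {"grip": -1,"tx": 0,"ty": 0,"tz": 0,"wx": 0,"wy": 0,"wz": 0},
    {"grip": -1,"tx": 0,"ty": 0,"tz": 0,"wx": 0,"wy": 0,"wz": 0}
  ]
}}

```text
time: 35.12
position: [0.4737, -0.06, 0.119]
tool_rot: [-2.744, -1.528, -0.012]
ft_force: [-0.5, -0.3, -0.3]
grip_width: 0.999
```

```bash
python3 - <<'E'
from h import *
d=snap('wrist','w19.png'); s=st()
for r,a,z in whitedishes(d): print(np.round(r,1),a,round(z,4))
print(rel([.4765,-.0585,.0188],58.7))
E
```

```text
t 35.1667 pos [ 0.4743 -0.0579  0.1192] rot [-2.742 -1.532 -0.013] F [-0.2  1.9 -0.6] g 0.9944229733843122
[431.8  83.3  63.1  13.3  18.9] 501 0.0199
[496.  -47.  111.5  94.7 -30.7] 5337 0.0156
[561.9  58.1 127.2  23.7  81.1] 2593 0.011
(array([-0.02,  0.18, 10.04]), array([ 0.003, -0.008, -0.005]), 'rows>=2.4/0.1')
```

View pics/w19.png

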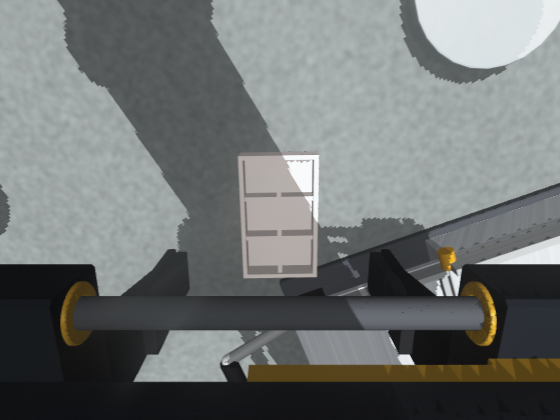

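```bash
python3 - <<'E'
from h import *
d=dict(np.load('pics/last_wrist.npz'))
for zl in (.012,.014,.0155):
    for r,a,z in whitedishes(d,rng=(.42,.535,-.12,.02),zlo=zl,zhi=.021): print(zl,np.round(r,1),a,round(z,4))
W=cloud(d); 
def px(u,v): return W[v,u].round(4)
for p in ((241,155),(318,156),(247,275),(315,275)): print(p,px(*p))
E
```

```text
0.012 [476.8 -59.2  90.9  54.3 -30.8] 3337 0.0173
0.014 [476.8 -59.2  90.9  54.3 -30.8] 3052 0.0176
0.0155 [476.8 -59.2  90.9  54.3 -30.8] 2676 0.0178
(241, 155) [ 0.4252 -0.0576  0.0144]
(318, 156) [ 0.4527 -0.0136  0.0176]
(247, 275) [ 0.5013 -0.1021  0.0173]
(315, 275) [ 0.5271 -0.0592  0.0189]
```

{"name": "drive_tool", "arguments": {
  "increments": [
    {"grip": -1,"tx": -0.07,"ty": 0.2,"tz": 2,"wx": 0,"wy": 0,"wz": -0.014},
    {"grip": -1,"tx": -0.07,"ty": 0.2,"tz": 5,"wx": 0,"wy": 0,"wz": -0.014},
    {"grip": -1,"tx": -0.07,"ty": 0.2,"tz": 8,"wx": 0,"wy": 0,"wz": -0.014},
    {"grip": -1,"tx": -0.07,"ty": 0.2,"tz": 9.8,"wx": 0,"wy": 0,"wz": -0.014},
    {"grip": -1,"tx": -0.07,"ty": 0.2,"tz": 10.05,"wx": 0,"wy": 0,"wz": -0.014},
    {"grip": 0.5,"tx": -0.07,"ty": 0.2,"tz": 10.05,"wx": 0,"wy": 0,"wz": -0.014},
    {"grip": 0.5,"tx": -0.07,"ty": 0.2,"tz": 10.05,"wx": 0,"wy": 0,"wz": -0.014},
    {"grip": 0.5,"tx": -0.07,"ty": 0.2,"tz": 10.05,"wx": 0,"wy": 0,"wz": -0.014},
    {"grip": 0.5,"tx": -0.07,"ty": 0.2,"tz": 10.05,"wx": 0,"wy": 0,"wz": -0.014},
    {"grip": 0.5,"tx": -0.07,"ty": 0.2,"tz": 10.05,"wx": 0,"wy": 0,"wz": -0.014}
  ],
  "force": 20
}}

```text
time: 36.0
position: [0.4765, -0.0585, 0.0188]
tool_rot: [-2.73, -1.552, -0.014]
ft_force: [0.2, -1.6, -0.6]
grip_width: 0.706
```

{"name": "drive_tool", "arguments": {
  "increments": [
    {"grip": 0.5,"tx": 0,"ty": 0,"tz": 0,"wx": 0,"wy": 0,"wz": 0},
    {"grip": 0.5,"tx": 0,"ty": 0,"tz": 0,"wx": 0,"wy": 0,"wz": 0},
    {"grip": 0.5,"tx": 0,"ty": 0,"tz": 0,"wx": 0,"wy": 0,"wz": 0},
    {"grip": 0.5,"tx": 0,"ty": 0,"tz": -0.5,"wx": 0,"wy": 0,"wz": 0},
    {"grip": 0.5,"tx": 0,"ty": 0,"tz": -2.5,"wx": 0,"wy": 0,"wz": 0},
    {"grip": 0.5,"tx": 0,"ty": 0,"tz": -5.5,"wx": 0,"wy": 0,"wz": 0},
    {"grip": 0.5,"tx": 0,"ty": 0,"tz": -9,"wx": 0,"wy": 0,"wz": 0},
    {"grip": 0.5,"tx": 0,"ty": 0,"tz": -10,"wx": 0,"wy": 0,"wz": 0}
  ],
  "force": 20
}}

```text
time: 36.67
position: [0.4788, -0.0594, 0.1239]
tool_rot: [2.729, 1.55, 0.024]
ft_force: [1.1, 0.2, -0.3]
grip_width: 0.619
```

```bash
python3 - <<'E'
from h import *
s=st(); p=trw(-.050,0); print(p,rel([p[0],p[1],.12],6.9))
E
```

```text
t 36.6667 pos [ 0.4788 -0.0594  0.1239] rot [2.729 1.55  0.024] F [ 1.1  0.2 -0.3] g 0.6186421771243436
[0.44586213 0.31729316] (array([ 30.67, -22.11,   0.53]), array([ 0.004, -0.016,  0.913]), 'rows>=9.1/7.3')
```

{"name": "drive_tool", "arguments": {
  "increments": [
    {"grip": 0.5,"tx": 2,"ty": -1.4,"tz": 0,"wx": 0,"wy": 0,"wz": 0.08},
    {"grip": 0.5,"tx": 5.2,"ty": -3.7,"tz": 0,"wx": 0,"wy": -0.01,"wz": 0.18},
    {"grip": 0.5,"tx": 8.5,"ty": -6.1,"tz": 0,"wx": 0,"wy": -0.016,"wz": 0.28},
    {"grip": 0.5,"tx": 11.8,"ty": -8.5,"tz": 0,"wx": 0,"wy": -0.016,"wz": 0.38},
    {"grip": 0.5,"tx": 15.1,"ty": -10.9,"tz": 0,"wx": 0,"wy": -0.016,"wz": 0.48},
    {"grip": 0.5,"tx": 18.4,"ty": -13.3,"tz": 0,"wx": 0,"wy": -0.016,"wz": 0.58},
    {"grip": 0.5,"tx": 21.7,"ty": -15.7,"tz": 0,"wx": 0,"wy": -0.016,"wz": 0.68},
    {"grip": 0.5,"tx": 25,"ty": -18,"tz": 0,"wx": 0,"wy": -0.016,"wz": 0.78},
    {"grip": 0.5,"tx": 28,"ty": -20.2,"tz": 0,"wx": 0,"wy": -0.016,"wz": 0.86},
    {"grip": 0.5,"tx": 29.8,"ty": -21.5,"tz": 0,"wx": 0,"wy": -0.016,"wz": 0.91}
  ]
}}

```text
time: 37.5
position: [0.4453, 0.3107, 0.1253]
tool_rot: [3.134, 0.192, 0.003]
ft_force: [-0.1, 0.1, -1.1]
grip_width: 0.623
```

{"name": "drive_tool", "arguments": {
  "increments": [
    {"grip": 0.5,"tx": 0,"ty": 0,"tz": 0,"wx": 0,"wy": 0,"wz": 0},
    {"grip": 0.5,"tx": 0,"ty": 0,"tz": 0,"wx": 0,"wy": 0,"wz": 0}
  ]
}}

```text
time: 37.67
position: [0.4439, 0.3133, 0.1249]
tool_rot: [3.134, 0.2, 0.002]
ft_force: [-0.1, -0.9, -1.5]
grip_width: 0.62
```

```bash
python3 - <<'E'
from h import *
d=snap('wrist','w20.png'); s=st(); traydishes(d,xlo=-0.02)
p=trw(-.050,0); print(p,rel([p[0],p[1],.0232],6.9))
E
```

```text
t 37.7167 pos [0.4448 0.3107 0.1247] rot [3.133e+00 1.950e-01 2.000e-03] F [-0.3 -0.7 -0.4] g 0.6179409464587988
tray dish (tray frame) [104.8   1.3  90.8  56.6 -89.8] 5562 z [0.0129 0.0197 0.023 ]
tray dish (tray frame) [ 27.3  -0.2  90.3  54.8 -90. ] 4335 z [0.013  0.0202 0.0231]
[0.44586213 0.31729316] (array([ 0.17, -0.67, 10.15]), array([ 0.003, -0.001,  0.004]), 'rows>=2.4/0.0')
```

View pics/w20.png

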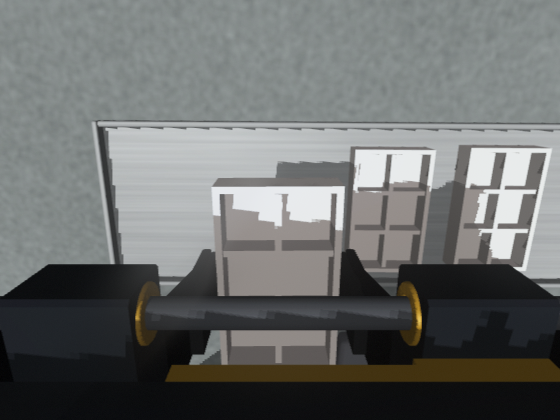

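{"name": "drive_tool", "arguments": {
  "increments": [
    {"grip": 0.5,"tx": 0.15,"ty": -0.6,"tz": 1,"wx": 0,"wy": 0,"wz": 0},
    {"grip": 0.5,"tx": 0.15,"ty": -0.65,"tz": 3,"wx": 0,"wy": 0,"wz": 0},
    {"grip": 0.5,"tx": 0.15,"ty": -0.65,"tz": 5,"wx": 0,"wy": 0,"wz": 0},
    {"grip": 0.5,"tx": 0.15,"ty": -0.65,"tz": 6,"wx": 0,"wy": 0,"wz": 0},
    {"grip": 0.5,"tx": 0.15,"ty": -0.65,"tz": 6,"wx": 0,"wy": 0,"wz": 0},
    {"grip": 0.5,"tx": 0.15,"ty": -0.65,"tz": 6,"wx": 0,"wy": 0,"wz": 0}
  ]
}}

```text
time: 38.22
position: [0.4457, 0.316, 0.0641]
tool_rot: [3.132, 0.192, 0.0]
ft_force: [-0.2, 0.4, -0.6]
grip_width: 0.616
```

```bash
python3 - <<'E'
from h import *
s=st()
p=trw(-.050,0); print(p,rel([p[0],p[1],.0232],6.9))
E
```

```text
t 38.2167 pos [0.4457 0.316  0.0641] rot [3.132 0.192 0.   ] F [-0.2  0.4 -0.6] g 0.6158924583982317
[0.44586213 0.31729316] (array([ 0.03, -0.14,  4.09]), array([0.004, 0.   , 0.002]), 'rows>=1.0/0.0')
```

{"name": "drive_tool", "arguments": {
  "increments": [
    {"grip": 0.5,"tx": 0,"ty": -0.1,"tz": 1.5,"wx": 0,"wy": 0,"wz": 0},
    {"grip": 0.5,"tx": 0,"ty": -0.1,"tz": 3,"wx": 0,"wy": 0,"wz": 0},
    {"grip": 0.5,"tx": 0,"ty": -0.1,"tz": 3.9,"wx": 0,"wy": 0,"wz": 0},
    {"grip": 0.5,"tx": 0,"ty": -0.1,"tz": 4.1,"wx": 0,"wy": 0,"wz": 0},
    {"grip": -0.4,"tx": 0,"ty": -0.1,"tz": 4.1,"wx": 0,"wy": 0,"wz": 0},
    {"grip": -0.4,"tx": 0,"ty": -0.1,"tz": 4.1,"wx": 0,"wy": 0,"wz": 0},
    {"grip": -0.4,"tx": 0,"ty": -0.1,"tz": 4.1,"wx": 0,"wy": 0,"wz": 0},
    {"grip": -0.4,"tx": 0,"ty": -0.1,"tz": 2,"wx": 0,"wy": 0,"wz": 0},
    {"grip": -0.4,"tx": 0,"ty": -0.1,"tz": -2,"wx": 0,"wy": 0,"wz": 0},
    {"grip": -0.4,"tx": 0,"ty": -0.1,"tz": -6,"wx": 0,"wy": 0,"wz": 0}
  ]
}}

```text
time: 39.05
position: [0.4446, 0.3166, 0.1246]
tool_rot: [3.131, 0.193, -0.004]
ft_force: [1.0, 0.2, 0.6]
grip_width: 0.696
```

```bash
python3 - <<'E'
from h import *
d=snap('wrist','w21.png'); traydishes(d)
d=snap('side','side21.png'); traydishes(d)
e=snap('scene','scene21.png')
for n,d in (('side',d),('scene',e)):
    leafmeas(d)
    for r,a,z in whitedishes(d): 
        if 80<r[2]<105: print(n,np.round(r,1),a,round(z,4))
s=st(); print(rel([.6125,-.342,.14],76.5)); print(s['joint_positions'])
E
```

```text
tray dish (tray frame) [104.8   3.2  87.   55.8 -89.8] 5327 z [0.013  0.0197 0.0229]
tray dish (tray frame) [-49.2  -0.6  90.6  54.1 -89.6] 3882 z [0.0136 0.0207 0.0232]
tray dish (tray frame) [27.5 -0.3 90.6 55.2 89.9] 4283 z [0.0132 0.0202 0.0231]
tray dish (tray frame) [104.4   1.5  93.4  60.6  89.7] 592 z [0.013  0.019  0.0236]
tray dish (tray frame) [26.1 -1.  93.7 58.1 89.7] 625 z [0.0127 0.0191 0.0237]
tray dish (tray frame) [-50.1  -0.4  92.4  57.1 -89.3] 657 z [0.0127 0.0194 0.0239]
leaf slope 0.006 z0 0.0355 554
side [ 611.2 -341.3   97.7   59.3  -12.4] 245 0.0147
side [399.1 142.9  88.9  37.5  39.9] 148 0.0176
leaf slope 0.002 z0 0.0348 682
scene [ 613.4 -341.1   94.    54.8  -13.3] 220 0.0147
t 39.2 pos [0.4482 0.3194 0.1289] rot [-3.134 -0.193 -0.013] F [ 0.2 -1.  -0.3] g 0.7012974491837968
(array([ 8.22, 67.65, -1.09]), array([ 0.004, -0.008, -1.212]), 'rows>=16.3/9.7')
[-0.46655727  0.19808221 -0.22532029  1.83650683  0.05346222  1.10493805
 -0.58852225]
```

View pics/w21.png

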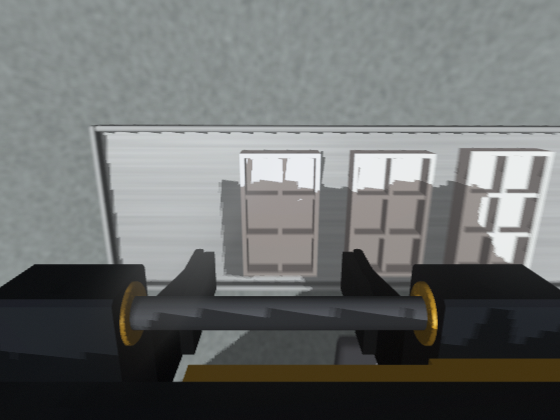

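{"name": "drive_tool", "arguments": {
  "increments": [
    {"grip": -0.4,"tx": 0.4,"ty": 3,"tz": -1,"wx": 0,"wy": 0,"wz": -0.1},
    {"grip": -0.4,"tx": 0.9,"ty": 7,"tz": -1.5,"wx": 0,"wy": 0,"wz": -0.2},
    {"grip": -1,"tx": 1.4,"ty": 11,"tz": -1.5,"wx": 0,"wy": 0,"wz": -0.3},
    {"grip": -1,"tx": 1.8,"ty": 15,"tz": -1.5,"wx": 0,"wy": 0,"wz": -0.4},
    {"grip": -1,"tx": 2.3,"ty": 19,"tz": -1.5,"wx": 0,"wy": 0,"wz": -0.5},
    {"grip": -1,"tx": 2.8,"ty": 23,"tz": -1.5,"wx": 0,"wy": 0,"wz": -0.6},
    {"grip": -1,"tx": 3.3,"ty": 27,"tz": -1.5,"wx": 0,"wy": 0,"wz": -0.7},
    {"grip": -1,"tx": 3.8,"ty": 31,"tz": -1.5,"wx": 0,"wy": 0,"wz": -0.8},
    {"grip": -1,"tx": 4.3,"ty": 35,"tz": -1.5,"wx": 0,"wy": 0,"wz": -0.9},
    {"grip": -1,"tx": 4.7,"ty": 39,"tz": -1.5,"wx": 0,"wy": 0,"wz": -1.0}
  ]
}}

```text
time: 40.03
position: [0.5422, -0.0639, 0.1434]
tool_rot: [2.653, 1.678, 0.012]
ft_force: [0.3, 0.3, -0.4]
grip_width: 1.0
```

```bash
python3 - <<'E'
from h import *
s=st(); print(rel([.6125,-.3415,.125],76.7))
E
```

```text
t 40.0333 pos [ 0.5422 -0.0639  0.1434] rot [2.653 1.678 0.012] F [ 0.3  0.3 -0.4] g 0.9996214827518227
(array([-22.08,  18.24,   1.84]), array([ 0.007, -0.004, -0.211]), 'rows>=6.9/1.7')
```

{"name": "drive_tool", "arguments": {
  "increments": [
    {"grip": -1,"tx": -3,"ty": 2.5,"tz": 0,"wx": 0,"wy": 0,"wz": -0.05},
    {"grip": -1,"tx": -6.2,"ty": 5.1,"tz": 0,"wx": 0,"wy": 0,"wz": -0.1},
    {"grip": -1,"tx": -9.4,"ty": 7.8,"tz": 0,"wx": 0,"wy": 0,"wz": -0.15},
    {"grip": -1,"tx": -12.6,"ty": 10.4,"tz": 0.5,"wx": 0,"wy": 0,"wz": -0.21},
    {"grip": -1,"tx": -15.8,"ty": 13.1,"tz": 1,"wx": 0,"wy": 0,"wz": -0.21},
    {"grip": -1,"tx": -18.8,"ty": 15.5,"tz": 1.5,"wx": 0,"wy": 0,"wz": -0.21},
    {"grip": -1,"tx": -21,"ty": 17.4,"tz": 1.8,"wx": 0,"wy": 0,"wz": -0.21},
    {"grip": -1,"tx": -22,"ty": 18.2,"tz": 1.8,"wx": 0,"wy": 0,"wz": -0.21},
    {"grip": -1,"tx": -22.1,"ty": 18.2,"tz": 1.8,"wx": 0,"wy": 0,"wz": -0.21}
  ]
}}

```text
time: 40.78
position: [0.6106, -0.3454, 0.1237]
tool_rot: [2.467, 1.941, 0.007]
ft_force: [-0.4, -0.2, 1.0]
grip_width: 1.001
```

```bash
python3 - <<'E'
from h import *
d=snap('wrist','w22.png'); s=st()
for r,a,z in whitedishes(d): print(np.round(r,1),a,round(z,4))
print(rel([.6125,-.3415,.0188],76.7))
E
```

```text
t 40.8333 pos [ 0.6111 -0.3425  0.1242] rot [2.466 1.944 0.009] F [-0.3  0.8 -0.2] g 0.997977814671509
[ 613.3 -341.6   90.7   54.2  -13.2] 3700 0.0167
(array([ 0.09,  0.06, 10.54]), array([ 0.005, -0.004, -0.003]), 'rows>=2.5/0.1')
```

View pics/w22.png

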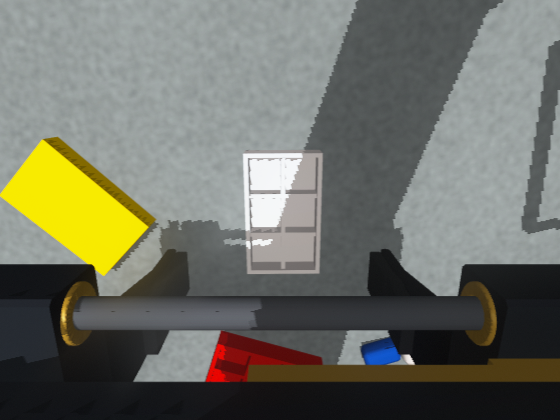

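{"name": "drive_tool", "arguments": {
  "increments": [
    {"grip": -1,"tx": 0.05,"ty": 0.1,"tz": 2,"wx": 0,"wy": 0,"wz": 0},
    {"grip": -1,"tx": 0.05,"ty": 0.1,"tz": 5,"wx": 0,"wy": 0,"wz": 0},
    {"grip": -1,"tx": 0.05,"ty": 0.1,"tz": 8.5,"wx": 0,"wy": 0,"wz": 0},
    {"grip": -1,"tx": 0.05,"ty": 0.1,"tz": 10.2,"wx": 0,"wy": 0,"wz": 0},
    {"grip": -1,"tx": 0.05,"ty": 0.1,"tz": 10.5,"wx": 0,"wy": 0,"wz": 0},
    {"grip": 0.5,"tx": 0.05,"ty": 0.1,"tz": 10.5,"wx": 0,"wy": 0,"wz": 0},
    {"grip": 0.5,"tx": 0.05,"ty": 0.1,"tz": 10.5,"wx": 0,"wy": 0,"wz": 0},
    {"grip": 0.5,"tx": 0.05,"ty": 0.1,"tz": 10.5,"wx": 0,"wy": 0,"wz": 0},
    {"grip": 0.5,"tx": 0.05,"ty": 0.1,"tz": 10.5,"wx": 0,"wy": 0,"wz": 0},
    {"grip": 0.5,"tx": 0.05,"ty": 0.1,"tz": 10.5,"wx": 0,"wy": 0,"wz": 0}
  ],
  "force": 20
}}

```text
time: 41.67
position: [0.613, -0.3416, 0.0198]
tool_rot: [2.465, 1.945, 0.01]
ft_force: [0.1, 0.3, -0.3]
grip_width: 0.709
```

{"name": "drive_tool", "arguments": {
  "increments": [
    {"grip": 0.5,"tx": 0,"ty": 0,"tz": 0,"wx": 0,"wy": 0,"wz": 0},
    {"grip": 0.5,"tx": 0,"ty": 0,"tz": 0,"wx": 0,"wy": 0,"wz": 0},
    {"grip": 0.5,"tx": 0,"ty": 0,"tz": 0,"wx": 0,"wy": 0,"wz": 0},
    {"grip": 0.5,"tx": 0,"ty": 0,"tz": -0.5,"wx": 0,"wy": 0,"wz": 0},
    {"grip": 0.5,"tx": 0,"ty": 0,"tz": -2.5,"wx": 0,"wy": 0,"wz": 0},
    {"grip": 0.5,"tx": 0,"ty": 0,"tz": -5.5,"wx": 0,"wy": 0,"wz": 0},
    {"grip": 0.5,"tx": 0,"ty": 0,"tz": -9,"wx": 0,"wy": 0,"wz": 0},
    {"grip": 0.5,"tx": 0,"ty": 0,"tz": -11,"wx": 0,"wy": 0,"wz": 0}
  ],
  "force": 20
}}

```text
time: 42.33
position: [0.6134, -0.3428, 0.1338]
tool_rot: [2.462, 1.942, 0.013]
ft_force: [1.1, -0.5, 0.4]
grip_width: 0.615
```

```bash
python3 - <<'E'
from h import *
s=st(); p=trw(-.127,0); print(p,rel([p[0],p[1],.13],6.9)); print(rel([.51,-.05,.13],40))
E
```

```text
t 42.3333 pos [ 0.6134 -0.3428  0.1338] rot [2.462 1.942 0.013] F [ 1.1 -0.5  0.4] g 0.6151973097167349
[0.36941982 0.30804262] (array([ 57.61, -38.9 ,   0.16]), array([ 0.007, -0.008,  1.215]), 'rows>=16.7/9.7')
(array([ 26.06, -16.88,   0.29]), array([ 0.008, -0.006,  0.637]), 'rows>=7.4/5.1')
```

{"name": "drive_tool", "arguments": {
  "increments": [
    {"grip": 0.5,"tx": 2,"ty": -1.3,"tz": 0,"wx": 0,"wy": 0,"wz": 0.04},
    {"grip": 0.5,"tx": 5,"ty": -3.3,"tz": 0,"wx": 0,"wy": 0,"wz": 0.11},
    {"grip": 0.5,"tx": 8.3,"ty": -5.4,"tz": 0,"wx": 0,"wy": 0,"wz": 0.18},
    {"grip": 0.5,"tx": 11.6,"ty": -7.6,"tz": 0,"wx": 0,"wy": 0,"wz": 0.25},
    {"grip": 0.5,"tx": 14.9,"ty": -9.7,"tz": 0,"wx": 0,"wy": 0,"wz": 0.32},
    {"grip": 0.5,"tx": 18.2,"ty": -11.9,"tz": 0,"wx": 0,"wy": 0,"wz": 0.39},
    {"grip": 0.5,"tx": 21.5,"ty": -14,"tz": 0,"wx": 0,"wy": 0,"wz": 0.46},
    {"grip": 0.5,"tx": 24.8,"ty": -16.2,"tz": 0,"wx": 0,"wy": 0,"wz": 0.53},
    {"grip": 0.5,"tx": 28.1,"ty": -18.4,"tz": 0,"wx": 0,"wy": 0,"wz": 0.6},
    {"grip": 0.5,"tx": 31.2,"ty": -20.5,"tz": 0,"wx": 0,"wy": 0,"wz": 0.67}
  ]
}}

```text
time: 43.17
position: [0.4858, 0.0103, 0.1331]
tool_rot: [2.968, 1.02, 0.016]
ft_force: [0.4, 1.5, -0.7]
grip_width: 0.621
```

```bash
python3 - <<'E'
from h import *
s=st(); p=trw(-.127,0); print(p,rel([p[0],p[1],.125],6.9)); print(s['joint_positions'])
E
```

```text
t 43.1667 pos [0.4858 0.0103 0.1331] rot [2.968 1.02  0.016] F [ 0.4  1.5 -0.7] g 0.620843415268801
[0.36941982 0.30804262] (array([  9.13, -30.64,   0.7 ]), array([ 0.004, -0.01 ,  0.542]), 'rows>=7.7/4.3')
[-9.54047794e-02  5.00870243e-02  1.99198005e-02  1.98982905e+00
 -8.69637733e-04  1.09097285e+00  5.87153591e-01]
```

{"name": "drive_tool", "arguments": {
  "increments": [
    {"grip": 0.5,"tx": 1,"ty": -3.4,"tz": 0,"wx": 0,"wy": 0,"wz": 0.07},
    {"grip": 0.5,"tx": 2.1,"ty": -7,"tz": 0,"wx": 0,"wy": 0,"wz": 0.14},
    {"grip": 0.5,"tx": 3.2,"ty": -10.6,"tz": 0,"wx": 0,"wy": 0,"wz": 0.21},
    {"grip": 0.5,"tx": 4.2,"ty": -14.2,"tz": 0,"wx": 0,"wy": 0,"wz": 0.28},
    {"grip": 0.5,"tx": 5.3,"ty": -17.8,"tz": 0,"wx": 0,"wy": 0,"wz": 0.35},
    {"grip": 0.5,"tx": 6.4,"ty": -21.4,"tz": 0,"wx": 0,"wy": 0,"wz": 0.42},
    {"grip": 0.5,"tx": 7.4,"ty": -24.9,"tz": 0,"wx": 0,"wy": 0,"wz": 0.48},
    {"grip": 0.5,"tx": 8.4,"ty": -28,"tz": 0,"wx": 0,"wy": 0,"wz": 0.53},
    {"grip": 0.5,"tx": 9,"ty": -30,"tz": 0,"wx": 0,"wy": 0,"wz": 0.54},
    {"grip": 0.5,"tx": 9.1,"ty": -30.4,"tz": 0.2,"wx": 0,"wy": 0,"wz": 0.54}
  ]
}}

```text
time: 44.0
position: [0.3685, 0.3106, 0.1309]
tool_rot: [-3.132, -0.201, -0.018]
ft_force: [-0.4, 0.3, -1.4]
grip_width: 0.619
```

```bash
python3 - <<'E'
from h import *
d=snap('wrist','w23.png'); s=st(); traydishes(d,xlo=-.09)
p=trw(-.127,0); print(p,rel([p[0],p[1],.065],6.9)); print(s['joint_positions'])
E
```

```text
t 44.05 pos [0.369  0.3087 0.1301] rot [-3.134 -0.2   -0.017] F [ 1.   0.4 -0.5] g 0.6218557190759332
tray dish (tray frame) [ 78.7   0.6  89.9  19.2 -79.4] 1388 z [0.0125 0.0183 0.0228]
tray dish (tray frame) [-49.2  -0.2  90.2  54.9 -89.9] 3921 z [0.0131 0.0201 0.023 ]
tray dish (tray frame) [ 27.1   2.8  84.4  55.8 -89.9] 4752 z [0.0128 0.0197 0.0229]
[0.36941982 0.30804262] (array([-0.04,  0.07,  6.51]), array([-0.   , -0.011,  0.007]), 'rows>=1.6/0.1')
[-0.44923637  0.05721541 -0.31455185  1.99129885  0.02688442  1.08722171
 -0.6481885 ]
```

View pics/w23.png

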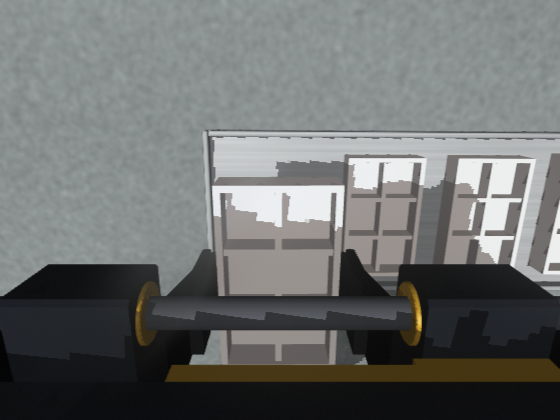

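{"name": "drive_tool", "arguments": {
  "increments": [
    {"grip": 0.5,"tx": 0,"ty": 0.05,"tz": 1.5,"wx": 0,"wy": -0.01,"wz": 0.007},
    {"grip": 0.5,"tx": 0,"ty": 0.05,"tz": 4,"wx": 0,"wy": -0.01,"wz": 0.007},
    {"grip": 0.5,"tx": 0,"ty": 0.05,"tz": 6,"wx": 0,"wy": -0.01,"wz": 0.007},
    {"grip": 0.5,"tx": 0,"ty": 0.05,"tz": 6.5,"wx": 0,"wy": -0.01,"wz": 0.007},
    {"grip": 0.5,"tx": 0,"ty": 0.05,"tz": 6.5,"wx": 0,"wy": -0.01,"wz": 0.007}
  ]
}}

```text
time: 44.47
position: [0.3691, 0.3056, 0.0628]
tool_rot: [3.133, 0.185, -0.005]
ft_force: [0.2, -0.2, -0.2]
grip_width: 0.618
```

```bash
python3 - <<'E'
from h import *
s=st()
p=trw(-.127,0); print(p,rel([p[0],p[1],.0238],6.9))
E
```

```text
t 44.4667 pos [0.3691 0.3056 0.0628] rot [ 3.133  0.185 -0.005] F [ 0.2 -0.2 -0.2] g 0.6177670925874608
[0.36941982 0.30804262] (array([ 0.08, -0.24,  3.9 ]), array([ 0.003,  0.004, -0.002]), 'rows>=0.9/0.0')
```

{"name": "drive_tool", "arguments": {
  "increments": [
    {"grip": 0.5,"tx": 0.05,"ty": -0.15,"tz": 1.4,"wx": 0,"wy": 0,"wz": 0},
    {"grip": 0.5,"tx": 0.05,"ty": -0.15,"tz": 2.9,"wx": 0,"wy": 0,"wz": 0},
    {"grip": 0.5,"tx": 0.05,"ty": -0.15,"tz": 3.7,"wx": 0,"wy": 0,"wz": 0},
    {"grip": 0.5,"tx": 0.05,"ty": -0.15,"tz": 3.9,"wx": 0,"wy": 0,"wz": 0},
    {"grip": -0.4,"tx": 0.05,"ty": -0.15,"tz": 3.9,"wx": 0,"wy": 0,"wz": 0},
    {"grip": -0.4,"tx": 0.05,"ty": -0.15,"tz": 3.9,"wx": 0,"wy": 0,"wz": 0},
    {"grip": -0.4,"tx": 0.05,"ty": -0.15,"tz": 3.9,"wx": 0,"wy": 0,"wz": 0},
    {"grip": -0.4,"tx": 0.05,"ty": -0.15,"tz": 2,"wx": 0,"wy": 0,"wz": 0},
    {"grip": -0.4,"tx": 0.05,"ty": -0.15,"tz": -2,"wx": 0,"wy": 0,"wz": 0},
    {"grip": -0.4,"tx": 0.05,"ty": -0.15,"tz": -6,"wx": 0,"wy": 0,"wz": 0}
  ]
}}

```text
time: 45.3
position: [0.3685, 0.3066, 0.1232]
tool_rot: [3.132, 0.185, -0.01]
ft_force: [2.1, 1.1, 0.0]
grip_width: 0.698
```

{"name": "drive_tool", "arguments": {
  "increments": [
    {"grip": -0.4,"tx": 2,"ty": 3,"tz": -3,"wx": 0,"wy": 0,"wz": 0},
    {"grip": -0.4,"tx": 5,"ty": 6,"tz": -6,"wx": 0,"wy": 0,"wz": 0},
    {"grip": -0.4,"tx": 7,"ty": 9,"tz": -8,"wx": 0,"wy": 0,"wz": 0},
    {"grip": -0.4,"tx": 9,"ty": 12,"tz": -10,"wx": 0,"wy": 0,"wz": 0},
    {"grip": -0.4,"tx": 10,"ty": 14,"tz": -10,"wx": 0,"wy": 0,"wz": 0},
    {"grip": -0.4,"tx": 10,"ty": 14,"tz": -10,"wx": 0,"wy": 0,"wz": 0},
    {"grip": -0.4,"tx": 10,"ty": 14,"tz": -10,"wx": 0,"wy": 0,"wz": 0}
  ]
}}

```text
time: 45.88
position: [0.4866, 0.1777, 0.2242]
tool_rot: [3.133, 0.177, -0.006]
ft_force: [-1.9, 0.0, -0.7]
grip_width: 0.7
```

```bash
python3 - <<'E'
from h import *
d=snap('side','side24.png'); traydishes(d); leafmeas(d)
e=snap('scene','scene24.png'); leafmeas(e); traydishes(e)
for n,d in (('side',d),('scene',e)):
    for r,a,z in whitedishes(d): 
        if 80<r[2]<105: print(n,np.round(r,1),a,round(z,4))
st()
E
```

```text
tray dish (tray frame) [104.1   1.6  93.4  60.3 -89.7] 598 z [0.0129 0.0191 0.0238]
tray dish (tray frame) [ 25.3  -0.2  92.4  59.1 -89.2] 615 z [0.0129 0.0193 0.0238]
tray dish (tray frame) [-50.5  -0.7  92.6  58.  -89.7] 654 z [0.0127 0.0194 0.0238]
tray dish (tray frame) [-126.9   -0.8   92.1   57.8   89. ] 697 z [0.0128 0.0194 0.0236]
leaf slope -0.001 z0 0.0358 548
leaf slope 0.006 z0 0.0344 676
tray dish (tray frame) [-124.6   -9.    80.5   58.5   89. ] 139 z [0.0133 0.0192 0.026 ]
tray dish (tray frame) [-53.2   2.1 100.3  66.2 -89.2] 147 z [0.0125 0.0179 0.0245]
tray dish (tray frame) [28.6 -1.6 94.8 55.7 89.6] 185 z [0.0131 0.0185 0.0253]
tray dish (tray frame) [104.5   0.6  94.3  59.5 -89.6] 191 z [0.0129 0.0186 0.025 ]
side [598.6 337.6  93.8  60.3 -82.8] 753 0.0169
side [398.9 142.2  88.7  38.6  41.7] 139 0.0177
t 45.9833 pos [0.4844 0.1805 0.2231] rot [ 3.133  0.186 -0.01 ] F [-0.4  0.   0.1] g 0.703406935731225
```

View pics/side24.png

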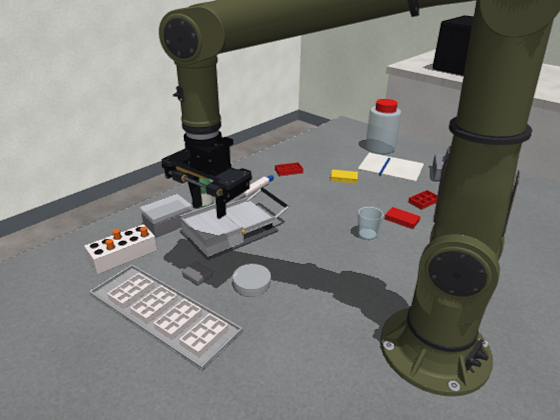

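View pics/scene24.png

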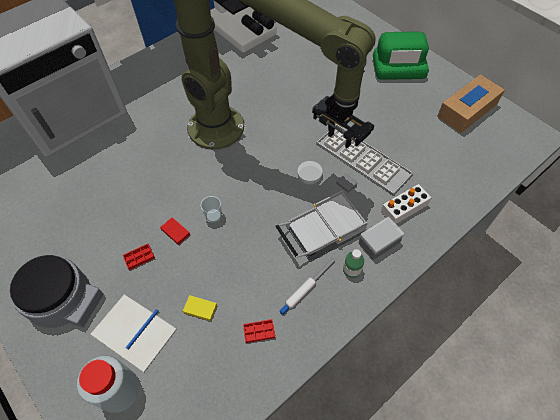

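```bash
python3 - <<'E'
from h import *
print(ctrl.close_job())
E
```

```text
the job is handed in; nothing more can be done
None
```

All four dishes are in the carrying tray, mouth up and flat, and the job was handed in at about 46 s of the 210 s; no verdict was reported.

- **Turning over:** I first lowered the leaf, which stood at about 0.29 rad. The two mouth-down dishes were laid on it, tumbled by raising the bar to about 1.78 rad, and taken from the catch side. For each, the side camera showed the dish mouth up on the catch floor with the leaf still up.
- **Mouth-up dishes:** These two went straight to the tray. One was knocked about 4 cm mid-run, up against the turner's base; I measured its new position and then gripped it.
- **Tray at the end:** The side camera puts the dishes at about x = -127, -50, 25 and 104 mm of the tray, within 2 mm of its centre line. Their tops are about 23 mm above the bench, where 22 mm is expected flat on the floor.
- **Leaf and surroundings:** The leaf slope reads -0.001 (side camera) and 0.006 (scene camera), so it is level. By eye in the last pictures, the bystanders and the red and yellow dishes stand where they were. The gripper was empty and clear, about 0.22 m up.
- **Disagreement:** The scene camera's readings of the two nearest dishes differed, most at the outermost (y = -9 mm against -1 mm). The gripper partly hid them from that camera, so I trusted the side camera.
- **Force:** The first lowering pressed the leaf on its stop with about 28 N at the wrist, within the limits; I eased it for the second.

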